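# Put the scale's check weights back in their cases

### The arm

A 6-joint arm with a two-finger parallel gripper is mounted at the origin on a cart in front of the work surface, level with it; the furniture and walls round the work are solid. World frame = base frame: x ahead of the robot, y to its left, z up, the work surface at z = 0. Lengths are in mm, angles in rad, forces in N, time in s.
With the tool pointing down it reaches from about 350 to 875 mm from the base axis. Payload 4.2 kg.
Tool frame: the origin (TCP) lies between the finger pads; the fingertips stand 17 mm ahead of it and the grasp point (between the pads) lies 2 mm behind it; x points along the fingers, y is the direction in which the jaws open and shut, and the axes are right-handed (so a half turn about x gives the same grasp; the last joint's range is limited). The gripper opens to 85 mm and grips with 20 to 120 N. Pads are 22 mm wide; open, the fingers measure 114 mm over their backs; the gripper's body (76 mm by 85 mm) begins 54 mm behind the grasp point. The pads swing forward as they close: fully open they stand 13 mm farther back than shut.
Start: joints at [-0.873, 0.385, 0.008, 0, -1.194, -0.259], TCP at [265.545, -565.76, 248.312] pointing down, gripper open.
Joint ranges: [-3.14, 3.14], [-1.21, 2.06], [-1.07, 1.41], [-3.16, 2.05], [-2.99, -0.16], [-3.1, 3.1]. Speed limits (rad/s): [2.79, 2.79, 3.14, 3.14, 3.14, 3.14].

### API

Orientations are given as a unit quaternion [x, y, z, w].
In Python, from bench import arm gives the robot as it stands.
- The arm moves only by the tool carry_out, never from a script. Its argument "plan" is a list of rows, each an object with "hand": the finger opening in m, from 0 to 0.0854; "xyz": the shift along the tool's x, y, z in m, a list of three; "turn": the turn about the tool's x in degrees. A call has 1 to 12 rows; each row is the pose to reach, as a shift and turn from the pose commanded when the call began, along the tool's axes at that moment; what a row does not reach only later rows make up. A row lasts 1/8 s, in which the tool goes at most 62.5 mm and 10.7 degrees, less where a joint would pass 70% of its speed; a pose out of reach is approached as far as the arm can. A call with a gripper value outside its range is refused whole. The fingers move at their own pace and stop on an object; the grip force is fixed at half the most. Time passes only in rows, so rows that repeat a pose let the fingers close. It gives the time, the measured TCP pose, the force and the opening at its end, in the units of the state.
- arm.read_state(): the state, without advancing time (a new reading comes with each control period).
- arm.get_image(name): name is "side" or "top"; returns a dict with "img" (480x640x3 uint8, blue, green, red), "vertical_fov" (degrees; the focal length in pixels is half the picture's height over the tangent of half this angle, whatever the lens; pixels are square), "cx", "cy" (the principal point, pixels), "distortion" ([k1, k2, p1, p2, k3] as OpenCV has them; the pictures are not rectified), "R" (3x3) and "t" (3): a world point X has camera coordinates R X + t. Camera axes: x right, y down, z forward; pixel columns grow to the right and rows downward; lengths in mm; the calibration is good to about 2 mm. A picture is of the moment at which its call begins. There is no depth.
- arm.job_done(): hands the job in, once; it reports no verdict.
The state is a dict: "clock": time; "joints": joint angles; "joint_vel": joint speeds; "joint_efforts": joint torques, N m; "position": TCP position; "ee_rot": TCP orientation; "contact_force": force on the tool from outside, world axes, zero at the start; "wrist_torque": the same for the moment, N m; "gripper_width": finger opening in mm.
Only numpy, scipy, OpenCV 4.12 (cv2) and the standard library are available. Lean on these libraries where they do the work, as an engineer would, in place of code of your own. Each camera call takes 0.05 s, during which the arm holds its last target.

### The job

The scale check is finished: unload the four brass check weights from the scale's pan, starting with the smallest on top, and seat each one flat in its own round wooden case, the one whose recess is made for its size. Keep the weights clean by never setting one down on the bench itself, do not press hard on the pan, and do not knock the brown bottle over or out of its place. The pan must be left empty.

Things in the scene. Friction and masses are not known exactly. Their poses are not given: they have to be found in the camera images.
- weight_500: 500 g check weight: plain solid brass disc, 64 mm diameter, 20 mm thick, mass 0.500 kg; largest and thickest, at the bottom of the stack. Origin at the centre of its flat underside, z up. No yaw: it is round.
- weight_200: 200 g check weight: plain solid brass disc, 50 mm diameter, 13 mm thick, mass 0.200 kg; second largest, second from the bottom. Origin at the centre of its flat underside, z up. No yaw: it is round.
- weight_100: 100 g check weight: plain solid brass disc, 37 mm diameter, 12 mm thick, mass 0.100 kg; third, second from the top. Origin at the centre of its flat underside, z up. No yaw: it is round.
- weight_50: 50 g check weight: plain solid brass disc, 24 mm diameter, 14 mm thick, mass 0.050 kg; smallest, on top of the stack. Origin at the centre of its flat underside, z up. No yaw: it is round.
- case_500: case of the 500 g weight, the largest of four: low round dark wooden dish, loose on the bench (0.15 kg), 86 mm outside diameter, 14 mm high. Its round flat-floored recess, 74 mm in diameter and 7 mm deep, takes the 64 mm disc with play. Origin at the centre of its underside; the recess floor is 7 mm above that.
- case_200: case of the 200 g weight, the second largest of four: low round dark wooden dish, loose on the bench (0.15 kg), 72 mm outside diameter, 11.5 mm high. Its round flat-floored recess, 60 mm in diameter and 4.5 mm deep, takes the 50 mm disc with play, but not the next larger one. Origin at the centre of its underside; the recess floor is 7 mm above that.
- case_100: case of the 100 g weight, the third largest of four: low round dark wooden dish, loose on the bench (0.15 kg), 59 mm outside diameter, 11.5 mm high. Its round flat-floored recess, 47 mm in diameter and 4.5 mm deep, takes the 37 mm disc with play, but not the next larger one. Origin at the centre of its underside; the recess floor is 7 mm above that.
- case_50: case of the 50 g weight, the smallest of four: low round dark wooden dish, loose on the bench (0.15 kg), 47 mm outside diameter, 11.5 mm high. Its round flat-floored recess, 35 mm in diameter and 4.5 mm deep, takes the 24 mm disc with play, but not the next larger one. Origin at the centre of its underside; the recess floor is 7 mm above that.
- scale_pan (a joint): sprung pan of the bench scale, m pressed down: 0 empty, about 0.0032 under all four weights, stop at 0.008; about 2500 N/m, so it rises as they are taken off. Flat steel disc, 110 mm diameter, its empty top 48 mm above the bench. The scale (165 x 135 mm) is fixed, display towards the robot. The discs stand on the pan in one stack, each flat on the next larger, a few mm off centre.
- flux_bottle: bystander: small brown bottle, black cap, 36 mm diameter, 82 mm tall, standing loose behind the scale. Origin at the centre of its underside. Mind the lamp right of and behind the scale: its ring hangs 0.40 m above the bench over x 0.55 to 0.77, y -0.26 to -0.04; its stem rises near x 0.52, y -0.30; its phone holder is 0.25 m up at x 0.58, y -0.13.

How it is judged (in metres and radians):
On the way, in this order (a step that is already met when the one before it is completed fails the run):
1. the 50 g disc lies flat in its own case (horizontal distance between weight_50 and case_50 below 0.009 m and z of weight_50 in the frame of case_50 between 0.004 and 0.0095 m and angle between weight_50's own z axis and vertical below 0.08 rad), for 0.2 s.
2. the 100 g disc lies flat in its own case (horizontal distance between weight_100 and case_100 below 0.009 m and z of weight_100 in the frame of case_100 between 0.004 and 0.0095 m and angle between weight_100's own z axis and vertical below 0.08 rad), for 0.2 s.
3. the 200 g disc lies flat in its own case (horizontal distance between weight_200 and case_200 below 0.009 m and z of weight_200 in the frame of case_200 between 0.004 and 0.0095 m and angle between weight_200's own z axis and vertical below 0.08 rad), for 0.2 s.
4. the 500 g disc lies flat in its own case (horizontal distance between weight_500 and case_500 below 0.009 m and z of weight_500 in the frame of case_500 between 0.004 and 0.0095 m and angle between weight_500's own z axis and vertical below 0.08 rad), for 0.2 s.
At the end, for the whole second after the job is handed in: All four discs lie at rest and level (within 0.08 rad) on the floor of the recess of their own cases (centres within 9 mm horizontally, underside 4 to 9.5 mm above the case's underside), the cases stand level on the bench, and the pan is empty and up (less than 1.5 mm down) (all of step 1 and all of step 2 and all of step 3 and all of step 4 and linear speed of each of weight_50, weight_100, weight_200, weight_500 below 0.02 m/s and angle between each of case_50, case_100, case_200, case_500's own z axis and vertical below 0.08 rad and value of joint scale_pan below 0.0015 m); the robot touches nothing.
It fails at once if a weight is set down or dropped on the bench (height (world z) of any of weight_50, weight_100, weight_200, weight_500 below 0.003 m).
It fails at once if the pan is pressed more than 6.5 mm down (about 17 N) (value of joint scale_pan above 0.0065 m).
It fails at once if the bottle is shifted more than 30 mm or tipped (distance of flux_bottle from where it was at the start of the episode above 0.03 m or angle between flux_bottle's own z axis and vertical above 0.5 rad).
It also fails if it takes over 128 s, if anything falls off the work surface, if the arm or the gripper's body presses on something with over 40 N, if the wrist force passes 120 N, or if a joint passes its speed limit or range.

## Working session

There is one attempt and no reset: what is moved stays moved. The work goes in short steps, Python scripts to look and compute and a tool call to move; the robot and the scene stay as the last step left them, time stands still between calls to the robot, and variables do not carry over. Pictures are saved under pics/ and viewed, and the job is handed in when it is done.

Besides the shell and the picture viewer there is one more tool, called after "Request:" by a JSON object that holds its "api" and its "payload". carry_out: Moves the arm, as the interface text tells. Its arguments: {"type":"object","properties":{"plan":{"type":"array"}},"required":["plan"]}

```bash
ls && mkdir -p pics && python3 - <<'E'
from bench import arm
import cv2
s=arm.read_state()
for k,v in s.items(): print(k,v)
for n in ("side","top"):
    d=arm.get_image(n)
    cv2.imwrite(f"pics/{n}0.png",d["img"])
    print(n,{k:v for k,v in d.items() if k!="img"})
E
```

```text
pics
clock 0.0
joints [-8.73394559e-01  3.85550465e-01  6.61864011e-03 -5.13732224e-04
 -1.19399017e+00 -2.58594244e-01]
joint_vel [-0.00098396  0.00033621 -0.0002451  -0.00122372 -0.00090865 -0.00102299]
joint_efforts [ 1.41540615e-03 -3.92289555e+01  1.88402706e+01  4.18591797e+00
 -4.54402354e-03 -1.85053381e-05]
position [ 265.32210545 -565.28007409  247.2202188 ]
ee_rot [-0.15308972  0.69036557  0.15457964  0.68997395]
contact_force [-0.20470259 -0.43798479  0.70296912]
wrist_torque [0.02470197 0.00411346 0.00569248]
gripper_width 85.2684662487942
side {'vertical_fov': 43.189991208431934, 'cx': 314.8085001959246, 'cy': 222.17917549530696, 'distortion': array([-0.09404406,  0.        ,  0.        ,  0.        ,  0.        ]), 'R': array([[-0.94181993, -0.33575091,  0.01570203],
       [-0.13192844,  0.32629995, -0.93601454],
       [ 0.30914416, -0.88362869, -0.35161089]]), 't': array([528.44634958,  92.60749412, 958.80717906])}
top {'vertical_fov': 43.454324825060574, 'cx': 320.62017156233344, 'cy': 231.0386067851188, 'distortion': array([-0.11661028,  0.        ,  0.        ,  0.        ,  0.        ]), 'R': array([[-0.01366577, -0.99989332, -0.00515683],
       [-0.984707  ,  0.01435368, -0.17362632],
       [ 0.17368182,  0.00270523, -0.98479811]]), 't': array([144.43466086, 501.54034092, 908.3445551 ])}
```

View pics/side0.png

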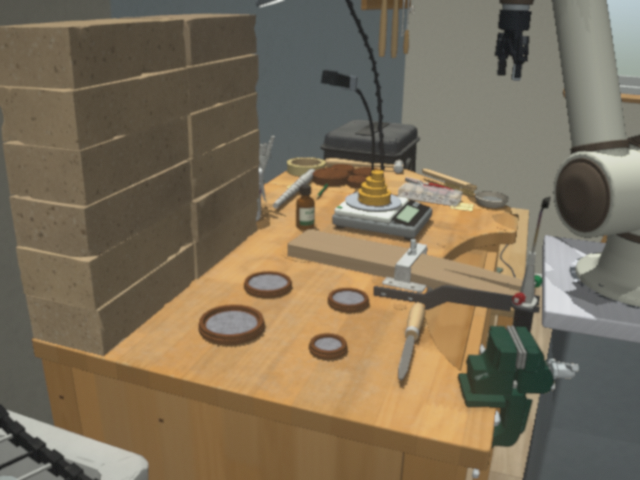

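View pics/top0.png

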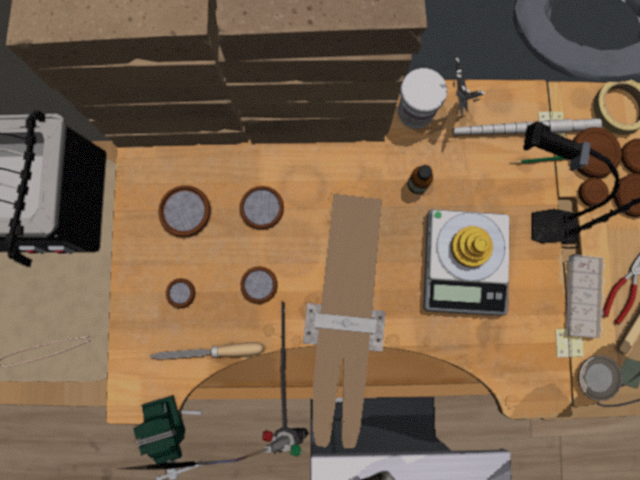

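The side view shows the stack on the scale at about (374,187), with the cases at (231,324), (268,284), (348,299) and (328,346). In the top view the stack is at about (473,246). The cases are at (185,211) for 500, (262,207) for 200, (259,285) for 100 and (180,292) for 50, and the bottle is at (420,180). A board with a metal clamp lies between them. Next I'll measure these.

```bash
cat > h.py <<'E'
import numpy as np, cv2
from bench import arm
def cam(d):
    f=240/np.tan(np.radians(d["vertical_fov"])/2)
    K=np.array([[f,0,d["cx"]],[0,f,d["cy"]],[0,0,1.]])
    return K,np.array(d["distortion"]),np.array(d["R"]),np.array(d["t"])
def ray(d,p):
    K,D,R,t=cam(d)
    u=cv2.undistortPoints(np.array(p,float).reshape(-1,1,2),K,D).reshape(-1,2)
    v=np.c_[u,np.ones(len(u))]@R
    return -R.T@t, v/np.linalg.norm(v,axis=1,keepdims=True)
def onplane(d,p,z):
    o,v=ray(d,p)
    return o+v*((z-o[2])/v[:,2])[:,None]
def proj(d,X):
    K,D,R,t=cam(d)
    return cv2.projectPoints(np.array(X,float).reshape(-1,1,3),cv2.Rodrigues(R)[0],t,K,D)[0].reshape(-1,2)
def tri(d1,p1,d2,p2):
    o1,v1=ray(d1,[p1]);o2,v2=ray(d2,[p2]);v1=v1[0];v2=v2[0]
    A=np.c_[v1,-v2];s=np.linalg.lstsq(A,o2-o1,rcond=None)[0]
    a=o1+s[0]*v1;b=o2+s[1]*v2
    return (a+b)/2,np.linalg.norm(a-b)
E
python3 - <<'E'
from h import *
for n in ("side","top"):
    d=arm.get_image(n); print(n,"cam at",np.round(-d["R"].T@d["t"]))
    img=d["img"]
    if n=="top":
        c=img[140:330,130:310]; cv2.imwrite("pics/top_cases.png",cv2.resize(c,None,fx=4,fy=3.1,interpolation=cv2.INTER_CUBIC)[:600,:800])
        c=img[150:330,400:540]; cv2.imwrite("pics/top_scale.png",cv2.resize(c,None,fx=3.3,fy=3.3,interpolation=cv2.INTER_CUBIC))
    else:
        c=img[260:370,190:390]; cv2.imwrite("pics/side_cases.png",cv2.resize(c,None,fx=4,fy=4,interpolation=cv2.INTER_CUBIC))
        c=img[150:250,290:440]; cv2.imwrite("pics/side_scale.png",cv2.resize(c,None,fx=5,fy=5,interpolation=cv2.INTER_CUBIC))
E
```

```text
side cam at [214. 994. 416.]
top cam at [338. 135. 982.]
```

View pics/top_cases.png

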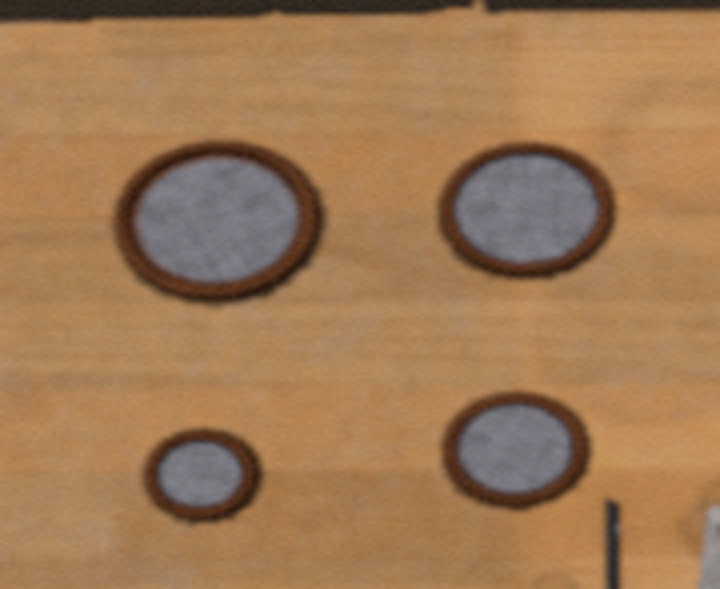

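View pics/top_scale.png

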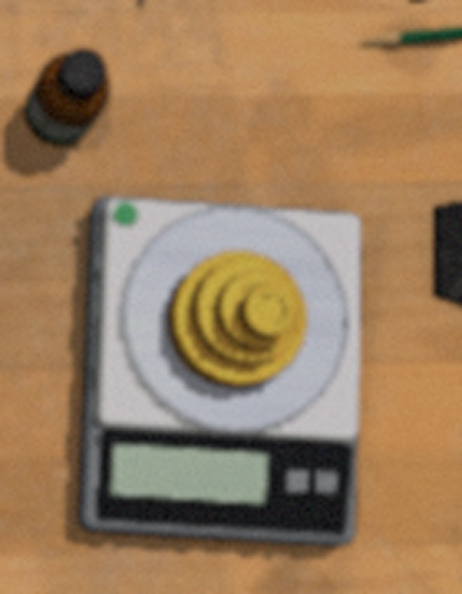

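View pics/side_scale.png

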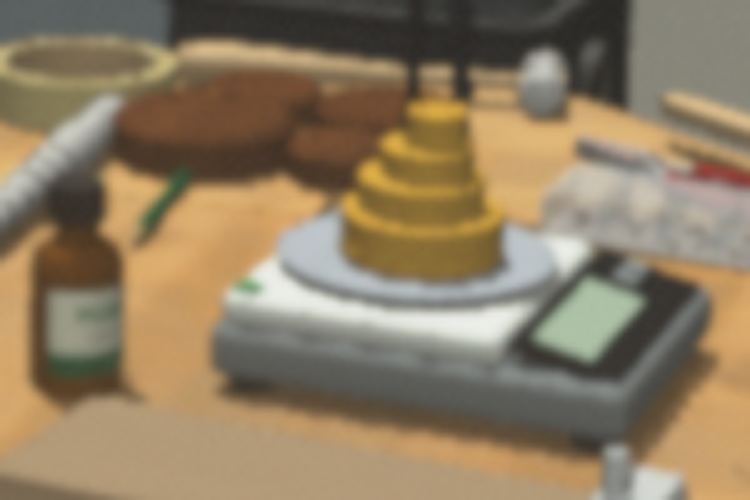

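```bash
python3 - <<'E'
from h import *
d=arm.get_image("top"); img=d["img"]
hsv=cv2.cvtColor(img,cv2.COLOR_BGR2HSV)
# cases: dark brown ring
roi=np.zeros(img.shape[:2],np.uint8); roi[150:320,140:300]=255
V=hsv[...,2]
m=((V<120)).astype(np.uint8)*255 & roi
m2=((hsv[...,1]<70)&(V>70)).astype(np.uint8)*255 & roi
m=cv2.bitwise_or(m,m2)
m=cv2.morphologyEx(m,cv2.MORPH_CLOSE,np.ones((3,3)))
cs,_=cv2.findContours(m,cv2.RETR_EXTERNAL,cv2.CHAIN_APPROX_NONE)
for c in cs:
    if cv2.contourArea(c)<300: continue
    c=cv2.convexHull(c)
    e=cv2.fitEllipse(c)
    for z in (7,11.5,14):
        P=onplane(d,c.reshape(-1,2),z)
        (x,y),r=cv2.minEnclosingCircle(P[:,:2].astype(np.float32))
        print(np.round(e[0],1),np.round(e[1],1),z,np.round(onplane(d,[e[0]],z)[0],1),"mec",round(x,1),round(y,1),"D",round(2*r,1), "areaD",round(2*np.sqrt(cv2.contourArea(P[:,:2].astype(np.float32))/np.pi),1))
# grey recess
cs,_=cv2.findContours(m2,cv2.RETR_EXTERNAL,cv2.CHAIN_APPROX_NONE)
for c in cs:
    if cv2.contourArea(c)<150: continue
    e=cv2.fitEllipse(c)
    P=onplane(d,c.reshape(-1,2),9)
    print("recess",np.round(e[0],1),np.round(onplane(d,[e[0]],9)[0],1),"areaD",round(2*np.sqrt(cv2.contourArea(P[:,:2].astype(np.float32))/np.pi),1))
c=img[205:290,430:520]; c=cv2.resize(c,None,fx=7,fy=7,interpolation=cv2.INTER_CUBIC)
cl=cv2.createCLAHE(3,(4,4)); 
lab=cv2.cvtColor(c,cv2.COLOR_BGR2LAB); lab[...,0]=cl.apply(lab[...,0]); c=cv2.cvtColor(lab,cv2.COLOR_LAB2BGR)
cv2.imwrite("pics/stack_top.png",c)
d=arm.get_image("side"); img=d["img"]
c=img[160:220,330:420]; c=cv2.resize(c,None,fx=8,fy=8,interpolation=cv2.INTER_CUBIC)
lab=cv2.cvtColor(c,cv2.COLOR_BGR2LAB); lab[...,0]=cl.apply(lab[...,0]); c=cv2.cvtColor(lab,cv2.COLOR_LAB2BGR)
cv2.imwrite("pics/stack_side.png",c)
E
```

```text
[180.4 293.3] [29.3 30.4] 7 [410.5 367.4   7. ] mec 410.4 367.2 D 49.9 areaD 48.4
[180.4 293.3] [29.3 30.4] 11.5 [410.2 366.3  11.5] mec 410.0 366.1 D 49.6 areaD 48.2
[180.4 293.3] [29.3 30.4] 14 [410.  365.7  14. ] mec 409.8 365.5 D 49.5 areaD 48.0
[258.4 285.2] [36.6 37.8] 7 [422.4 239.6   7. ] mec 422.1 239.7 D 61.9 areaD 59.9
[258.4 285.2] [36.6 37.8] 11.5 [422.  239.2  11.5] mec 421.7 239.2 D 61.6 areaD 59.6
[258.4 285.2] [36.6 37.8] 14 [421.8 238.9  14. ] mec 421.5 238.9 D 61.4 areaD 59.4
[261.2 208. ] [43.5 44.6] 7 [550.3 235.5   7. ] mec 550.5 235.8 D 75.1 areaD 73.3
[261.2 208. ] [43.5 44.6] 11.5 [549.3 235.   11.5] mec 549.5 235.4 D 74.8 areaD 73.0
[261.2 208. ] [43.5 44.6] 14 [548.8 234.7  14. ] mec 548.9 235.1 D 74.6 areaD 72.8
[184.3 211.6] [51.6 53.2] 7 [546.3 364.1   7. ] mec 546.2 365.0 D 90.4 areaD 88.3
[184.3 211.6] [51.6 53.2] 11.5 [545.3 363.   11.5] mec 545.3 363.9 D 90.0 areaD 87.9
[184.3 211.6] [51.6 53.2] 14 [544.8 362.4  14. ] mec 544.7 363.3 D 89.8 areaD 87.7
recess [179.4 292.4] [411.8 368.5   9. ] areaD 34.0
recess [258.3 284.2] [423.7 239.7   9. ] areaD 45.6
recess [183.9 210.5] [547.7 364.3   9. ] areaD 67.3
recess [261.1 206.8] [552.  235.4   9. ] areaD 58.7
```

View pics/stack_top.png

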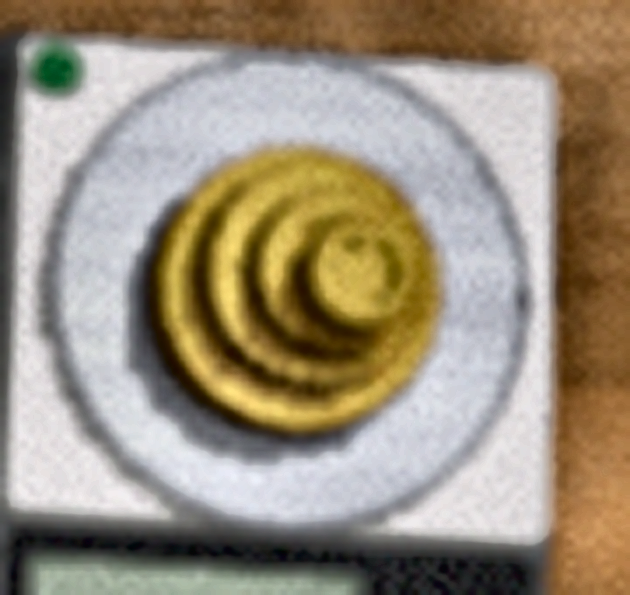

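View pics/stack_side.png

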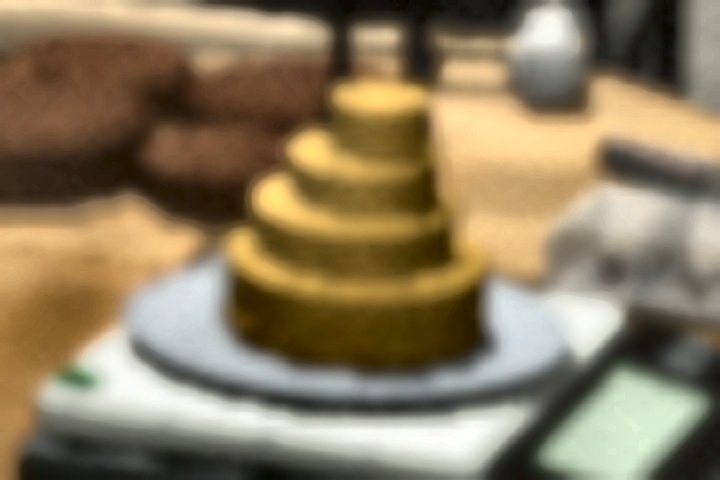

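```bash
python3 - <<'E'
from h import *
from scipy.spatial.transform import Rotation as Ro
print(np.round(Ro.from_quat(arm.read_state()["ee_rot"]).as_matrix(),3))
dt=arm.get_image("top"); ds=arm.get_image("side")
def tz(x,y): return (430+(x+.5)/7-.5,205+(y+.5)/7-.5)
def sz(x,y): return (330+(x+.5)/8-.5,160+(y+.5)/8-.5)
T={"50":(361,272,103.8),"100":(0,0,89.8),"200":(0,0,77.8),"500":(299,290,64.8)}
for k,(x,y,z) in T.items():
    if x: print(k,"top",onplane(dt,[tz(x,y)],z)[0].round(1))
print("50 tri",tri(dt,tz(361,272),ds,sz(379,97)))
S={"50":(330,428,103.8),"100":(287,436,89.8),"200":(250,448,77.8),"500":(228,483,64.8)}
# scan in side: use disc extents -> rays at mid col; print line in xy at z
for k,(a,b,z) in S.items():
    row={"50":97,"100":142,"200":185,"500":245}[k]
    P=onplane(ds,[sz(a,row),sz(b,row),sz((a+b)/2,row)],z); print(k,"side",P.round(1).tolist(),"D",np.linalg.norm(P[0]-P[1]).round(1))
# numerically: top-view profile in V through stack with boundaries
# project hypothetical circles for 50 from tri onto top, draw for check
im=dt["img"].copy()
# pan & bottle
hsv=cv2.cvtColor(im,cv2.COLOR_BGR2HSV)
m=((hsv[...,0]>18)&(hsv[...,0]<32)&(hsv[...,1]>140)).astype(np.uint8)*255
r=np.zeros_like(m); r[205:290,430:520]=255; m&=r
cs,_=cv2.findContours(m,cv2.RETR_EXTERNAL,cv2.CHAIN_APPROX_NONE)
c=max(cs,key=cv2.contourArea); e=cv2.fitEllipse(cv2.convexHull(c)); print("yellow",e, onplane(dt,[e[0]],64.8))
E
```

```text
[[-0.    -0.425  0.905]
 [ 0.001  0.905  0.425]
 [-1.     0.001 -0.   ]]
50 top [ 470.9 -101.2  103.8]
500 top [472.9 -97.4  64.8]
50 tri (array([ 472.05946225, -102.03156448,  100.08154009]), np.float64(1.3098500321527167))
50 side [[480.5, -84.6, 103.8], [458.9, -93.8, 103.8], [469.7, -89.2, 103.8]] D 23.4
100 side [[492.0, -90.5, 89.8], [458.8, -104.6, 89.8], [475.4, -97.5, 89.8]] D 36.0
200 side [[500.8, -91.3, 77.8], [456.4, -110.0, 77.8], [478.7, -100.6, 77.8]] D 48.2
500 side [[503.4, -82.9, 64.8], [446.3, -106.7, 64.8], [474.9, -94.8, 64.8]] D 61.9
yellow ((471.47723388671875, 246.3263397216797), (39.32941436767578, 39.721309661865234), 65.08323669433594) [[472.44286946 -96.14976921  64.8       ]]
```

The first triangulation fits the given sizes: the disc diameters come out at 23.4, 36, 48 and 62 mm, and the stack is near (473,-100). I'll move in front of the scale and square the tool axes with the world.

Request:
{"api": "carry_out", "payload": {"plan": [{"hand": 0.085,"xyz": [0,0.02,0.018],"turn": 2},{"hand": 0.085,"xyz": [0,0.05,0.046],"turn": 4},{"hand": 0.085,"xyz": [0,0.085,0.079],"turn": 7},{"hand": 0.085,"xyz": [0,0.12,0.112],"turn": 10},{"hand": 0.085,"xyz": [0,0.155,0.145],"turn": 13},{"hand": 0.085,"xyz": [0,0.19,0.178],"turn": 16},{"hand": 0.085,"xyz": [0,0.225,0.21],"turn": 18},{"hand": 0.085,"xyz": [0,0.257,0.24],"turn": 20},{"hand": 0.085,"xyz": [0,0.285,0.266],"turn": 22},{"hand": 0.085,"xyz": [0,0.305,0.285],"turn": 24},{"hand": 0.085,"xyz": [0,0.316,0.295],"turn": 25.15},{"hand": 0.085,"xyz": [0,0.319,0.298],"turn": 25.15}]}}

```text
clock: 1.9
position: [400.0, -149.7, 248.5]
ee_rot: [-0.001, 0.707, 0.001, 0.707]
contact_force: [-0.1, 0.5, -0.5]
gripper_width: 85.2
```

```bash
python3 - <<'E'
from h import *
ds=arm.get_image("side"); dt=arm.get_image("top")
s=arm.read_state(); print(s["position"].round(1),s["joints"].round(3))
for d,n in ((ds,"side"),(dt,"top")):
    p=proj(d,[s["position"],s["position"]+[0,42,-4],s["position"]+[0,-42,-4]]); print(n,p.round(1).tolist())
cv2.imwrite("pics/side1.png",ds["img"]); cv2.imwrite("pics/top1.png",dt["img"])
# rod tip
print("rod",tri(dt,(283,303),ds,(546,200)), onplane(dt,[(283,303)],0))
print("bottle top",onplane(dt,[(424,173)],82))
print("bricks",onplane(dt,[(180,145)],0))
E
```

```text
[ 399.8 -150.3  248.4] [ 0.024  0.04  -0.443  0.    -1.087 -1.594]
side [[424.9, 93.2], [420.7, 98.5], [428.4, 92.4]]
top [[552.8, 281.5], [518.9, 282.5], [583.9, 281.0]]
rod (array([278.79691632, 194.59599532, 180.5827561 ]), np.float64(209.0066604297853)) [[393.4193156  200.25145795   0.        ]]
bottle top [[585.87785829 -24.24162345  82.        ]]
bricks [[664.83722563 376.82185815   0.        ]]
```

View pics/side1.png

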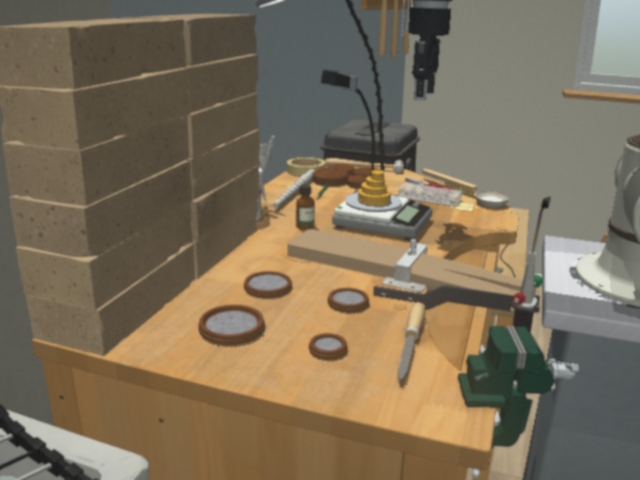

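View pics/top1.png

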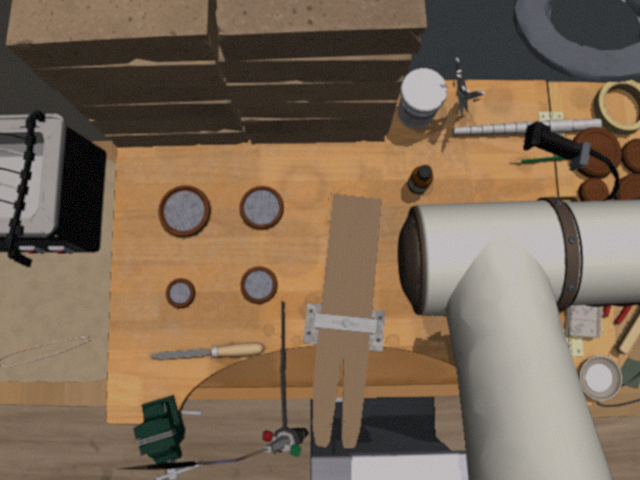

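```bash
python3 - <<'E'
from h import *
ds=arm.get_image("side"); dt=arm.get_image("top")
print("bar end",tri(dt,(283,303),ds,(376,291)))
print("clamp top",tri(dt,(346,322),ds,(413,242)))
print("clamp2",tri(dt,(309,310),ds,(383,291)))
print("rod side tip", tri(dt,(122,466),ds,(546,200)), tri(dt,(282,440),ds,(530,280)))
im=ds["img"]; c=im[0:110,380:480]; cv2.imwrite("pics/side_grip.png",cv2.resize(c,None,fx=6,fy=5.4,interpolation=cv2.INTER_CUBIC))
# height calibration on vertical line x=400,y=-150: rows for z and for pads at y=-150±
s=arm.read_state()["position"]
for y in (-193,-150,-107):
    print(y,[(z,proj(ds,[[400,y,z]])[0].round(1).tolist()) for z in (225,231,237,243,249)])
E
```

```text
bar end (array([393.08984537, 199.98641971,   3.60858037]), np.float64(0.2564975915773521))
clamp top (array([360.07069254, 100.26336537,  49.39113559]), np.float64(0.2145795325942594))
clamp2 (array([386.53433494, 159.2625343 , -15.2445514 ]), np.float64(8.76998873113531))
rod side tip (array([182.79564976, 384.06449875, 230.70754504]), np.float64(1.6522342246474182)) (array([182.32770242, 199.09678531,  58.13298626]), np.float64(6.871629057232696))
-193 [(225, [427.7, 102.3]), (231, [427.9, 99.2]), (237, [428.1, 96.1]), (243, [428.4, 93.0]), (249, [428.6, 89.9])]
-150 [(225, [423.8, 105.7]), (231, [424.1, 102.5]), (237, [424.3, 99.3]), (243, [424.5, 96.1]), (249, [424.8, 92.9])]
-107 [(225, [419.7, 109.3]), (231, [420.0, 106.0]), (237, [420.2, 102.7]), (243, [420.4, 99.4]), (249, [420.7, 96.1])]
```

View pics/side_grip.png

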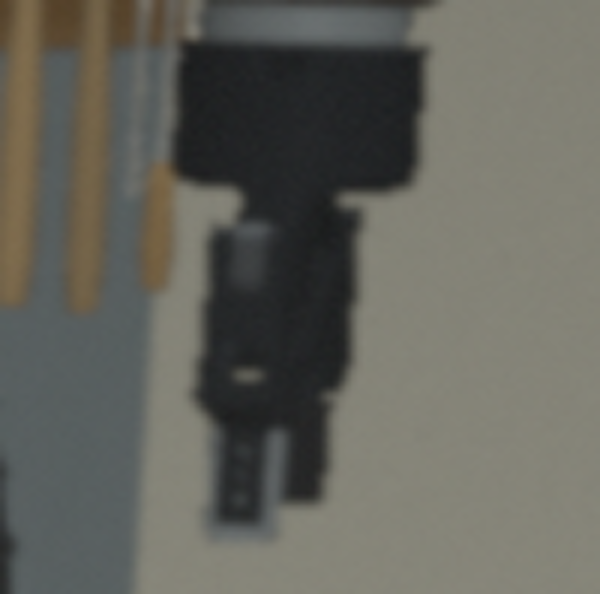

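The open fingertips are about 4–5 mm below the TCP. That matches 17 mm when shut less the 13 mm swing. The clamp tops out near z=49. Next I'll move above the stack with the jaws along y.

Request:
{"api": "carry_out", "payload": {"plan": [{"hand": 0.05,"xyz": [0.01,0.006,0.009],"turn": 0},{"hand": 0.05,"xyz": [0.02,0.014,0.02],"turn": 0},{"hand": 0.05,"xyz": [0.032,0.023,0.034],"turn": 0},{"hand": 0.05,"xyz": [0.045,0.032,0.048],"turn": 0},{"hand": 0.05,"xyz": [0.057,0.041,0.06],"turn": 0},{"hand": 0.05,"xyz": [0.066,0.047,0.069],"turn": 0},{"hand": 0.05,"xyz": [0.068,0.049,0.072],"turn": 0},{"hand": 0.05,"xyz": [0.068,0.049,0.072],"turn": 0}]}}

```text
clock: 3.1
position: [471.9, -101.3, 180.3]
ee_rot: [-0.0, 0.707, -0.0, 0.707]
contact_force: [-1.4, 0.5, 0.5]
gripper_width: 50.0
```

```bash
python3 - <<'E'
from h import *
ds=arm.get_image("side"); dt=arm.get_image("top")
s=arm.read_state(); print(s["position"].round(1),s["joints"].round(3),s["contact_force"].round(2),s["gripper_width"])
cv2.imwrite("pics/side2.png",ds["img"]); cv2.imwrite("pics/top2.png",dt["img"])
im=ds["img"]; c=im[90:220,320:440]; cv2.imwrite("pics/side_grip2.png",cv2.resize(c,None,fx=4.6,fy=4.6,interpolation=cv2.INTER_CUBIC))
a=np.hstack([cv2.resize(ds["img"],(400,300)),cv2.resize(dt["img"],(400,300))]); cv2.imwrite("pics/both2.png",a)
E
```

```text
[ 471.8 -101.5  180.8] [ 0.126  0.208 -0.432  0.    -0.93  -1.697] [-0.7   0.38 -0.04] 49.819122199983674
```

View pics/side_grip2.png

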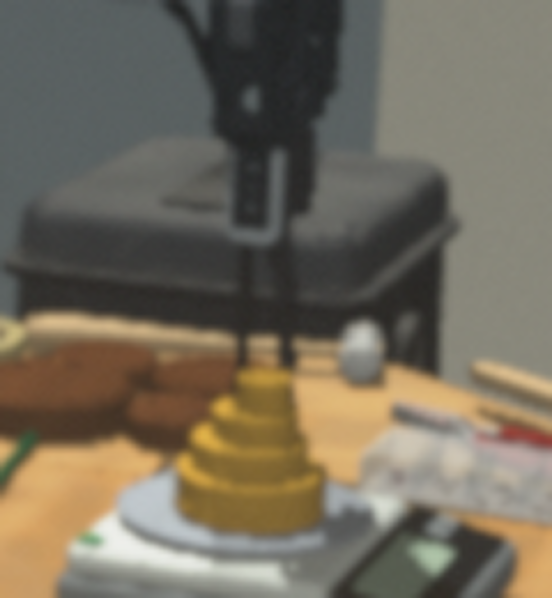

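View pics/both2.png

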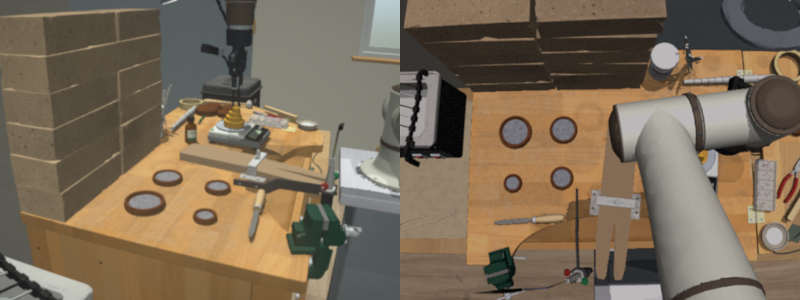

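The jaws straddle the stack column and nothing is in contact. I'll go down to the 50 g disc.

Request:
{"api": "carry_out", "payload": {"plan": [{"hand": 0.05,"xyz": [0.01,0,0],"turn": 0},{"hand": 0.05,"xyz": [0.022,0,0],"turn": 0},{"hand": 0.05,"xyz": [0.035,0,0],"turn": 0},{"hand": 0.05,"xyz": [0.047,0,0],"turn": 0},{"hand": 0.05,"xyz": [0.057,0,0],"turn": 0},{"hand": 0.05,"xyz": [0.064,0,0],"turn": 0},{"hand": 0.05,"xyz": [0.067,0,0],"turn": 0},{"hand": 0.05,"xyz": [0.0675,0,0],"turn": 0}]}}

```text
clock: 4.2
position: [471.9, -101.4, 112.8]
ee_rot: [-0.0, 0.707, -0.0, 0.707]
contact_force: [0.2, 0.9, 0.2]
gripper_width: 49.6
```

```bash
cat > look.py <<'E'
from h import *
import sys
tag=sys.argv[1]; x0,y0,x1,y1=map(int,sys.argv[2:6]); cam_=sys.argv[6] if len(sys.argv)>6 else "side"
d=arm.get_image(cam_); s=arm.read_state()
print(s["clock"],s["position"].round(1),"F",s["contact_force"].round(2),"M",s["wrist_torque"].round(2),"w",round(s["gripper_width"],1))
c=d["img"][y0:y1,x0:x1]; f=min(800/c.shape[1],600/c.shape[0]); f=min(f,6)
cv2.imwrite(f"pics/{tag}.png",cv2.resize(c,None,fx=f,fy=f,interpolation=cv2.INTER_CUBIC)); print("scale",f)
E
python3 look.py s3 330 110 430 210
```

```text
4.25 [ 472.  -101.4  112.9] F [-0.38  0.45  0.99] M [-0.   -0.02  0.02] w 49.7
scale 6.0
```

View pics/s3.png

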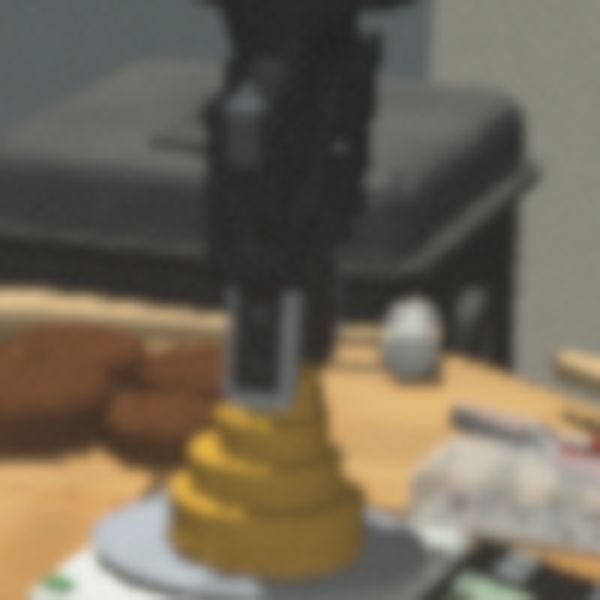

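Request:
{"api": "carry_out", "payload": {"plan": [{"hand": 0.03,"xyz": [0,0,0],"turn": 0},{"hand": 0.025,"xyz": [0,0,0],"turn": 0},{"hand": 0.016,"xyz": [0,0,0],"turn": 0},{"hand": 0.016,"xyz": [0,0,0],"turn": 0},{"hand": 0.016,"xyz": [0,0,0],"turn": 0},{"hand": 0.016,"xyz": [0,0,0],"turn": 0}]}}

```text
clock: 5.0
position: [472.0, -101.4, 112.9]
ee_rot: [0.0, 0.707, -0.0, 0.707]
contact_force: [-0.0, 0.3, 2.1]
gripper_width: 20.6
```

```bash
python3 look.py s4 330 110 430 210 && python3 - <<'E'
from h import *
d=arm.get_image("side")
for y in (-69,-82,-89): print(y,[(z,proj(d,[[472,y,z]])[0].round(1).tolist()) for z in (90,93,96,99,102)])
E
```

```text
5.05 [ 472.  -101.4  112.9] F [-0.44  0.66  0.74] M [ 0.11 -0.04  0.01] w 20.3
scale 6.0
-69 [(90, [372.7, 181.4]), (93, [372.8, 179.8]), (96, [372.9, 178.3]), (99, [373.0, 176.8]), (102, [373.0, 175.2])]
-82 [(90, [374.5, 179.5]), (93, [374.5, 178.0]), (96, [374.6, 176.5]), (99, [374.7, 175.0]), (102, [374.8, 173.4])]
-89 [(90, [375.4, 178.6]), (93, [375.4, 177.1]), (96, [375.5, 175.5]), (99, [375.6, 174.0]), (102, [375.7, 172.5])]
```

View pics/s4.png

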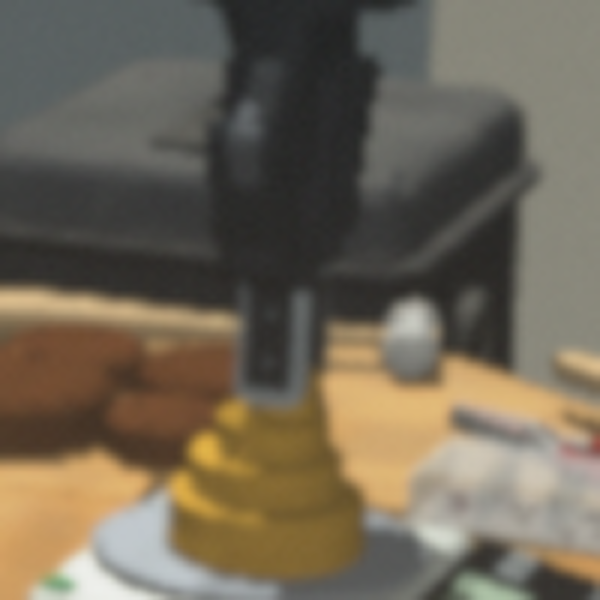

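The fingers closed at a reading of 20.3 mm against an expected 24 mm. I'll lift slowly and see how the disc sits.

Request:
{"api": "carry_out", "payload": {"plan": [{"hand": 0.016,"xyz": [-0.002,0,0],"turn": 0},{"hand": 0.016,"xyz": [-0.006,0,0],"turn": 0},{"hand": 0.016,"xyz": [-0.012,0,0],"turn": 0},{"hand": 0.016,"xyz": [-0.02,0,0],"turn": 0},{"hand": 0.016,"xyz": [-0.028,0,0],"turn": 0},{"hand": 0.016,"xyz": [-0.03,0,0],"turn": 0}]}}

```text
clock: 5.85
position: [472.2, -101.4, 143.7]
ee_rot: [0.0, 0.707, 0.0, 0.708]
contact_force: [0.2, 0.0, -0.8]
gripper_width: 20.5
```

```bash
python3 look.py s5 345 130 415 210
```

```text
5.9 [ 472.1 -101.3  143.6] F [ 0.54 -0.27 -0.58] M [-0.01 -0.01 -0.03] w 20.6
scale 6
```

View pics/s5.png

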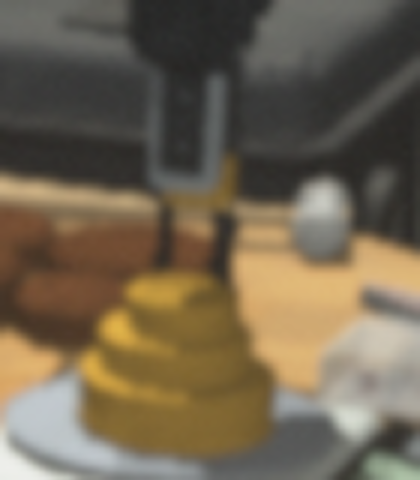

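The disc hangs level in the jaws and is centred in x: it spans zoom columns 163–238, with the finger at 150–222. I'll carry it over to case_50.

Request:
{"api": "carry_out", "payload": {"plan": [{"hand": 0.016,"xyz": [-0.01,0.008,-0.001],"turn": 0},{"hand": 0.016,"xyz": [-0.022,0.032,-0.004],"turn": 0},{"hand": 0.016,"xyz": [-0.034,0.075,-0.01],"turn": 0},{"hand": 0.016,"xyz": [-0.045,0.125,-0.016],"turn": 0},{"hand": 0.016,"xyz": [-0.052,0.18,-0.023],"turn": 0},{"hand": 0.016,"xyz": [-0.056,0.235,-0.03],"turn": 0},{"hand": 0.016,"xyz": [-0.057,0.29,-0.037],"turn": 0},{"hand": 0.016,"xyz": [-0.057,0.345,-0.045],"turn": 0},{"hand": 0.016,"xyz": [-0.057,0.395,-0.051],"turn": 0},{"hand": 0.016,"xyz": [-0.057,0.435,-0.056],"turn": 0},{"hand": 0.016,"xyz": [-0.057,0.46,-0.059],"turn": 0},{"hand": 0.016,"xyz": [-0.057,0.469,-0.0605],"turn": 0}]}}

```text
clock: 7.4
position: [410.9, 368.5, 199.7]
ee_rot: [-0.001, 0.707, 0.0, 0.707]
contact_force: [-0.3, -0.2, -1.2]
gripper_width: 20.5
```

```bash
python3 look.py s6 220 180 420 400 && python3 look.py t6 120 140 320 340 top
```

```text
7.45 [411.1 368.7 199.7] F [0.51 1.68 0.01] M [ 0.11 -0.   -0.02] w 20.5
scale 2.727272727272727
7.5 [411.2 367.6 199.6] F [-0.14 -0.66 -0.57] M [0.01 0.05 0.02] w 20.5
scale 3.0
```

View pics/s6.png

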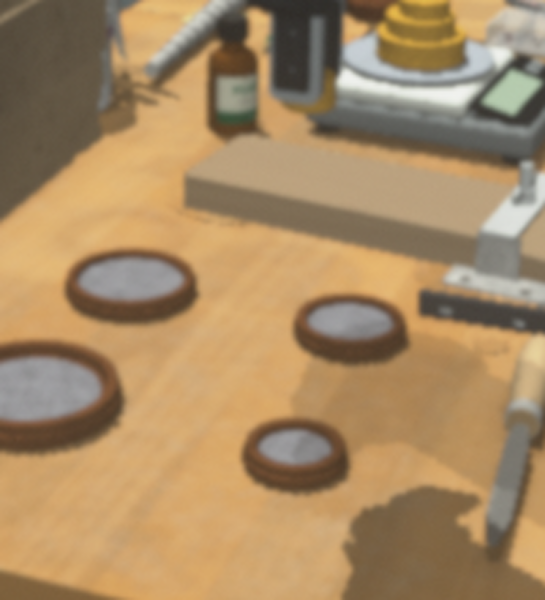

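View pics/t6.png

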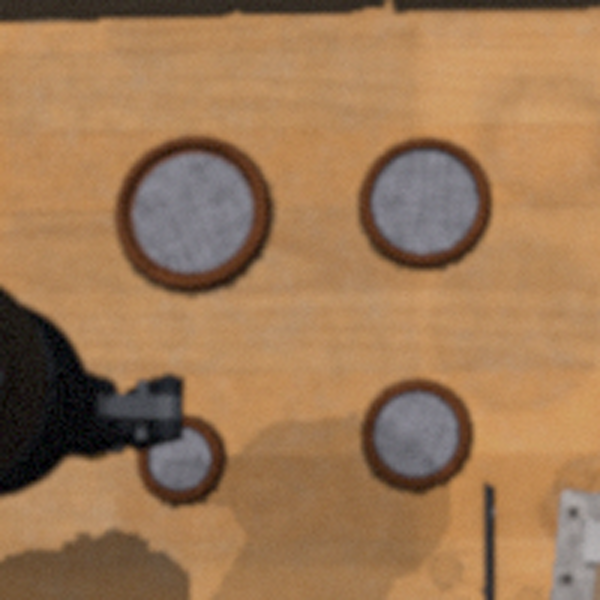

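```bash
cat > cases.py <<'E'
from h import *
ds=arm.get_image("side")
hsv=cv2.cvtColor(ds["img"],cv2.COLOR_BGR2HSV); V=hsv[...,2]
roi=np.zeros(V.shape,np.uint8); roi[262:365,190:375]=255
g=((hsv[...,1]<70)&(V>70)).astype(np.uint8)*255&roi
cs,_=cv2.findContours(g,cv2.RETR_EXTERNAL,cv2.CHAIN_APPROX_NONE)
for c in cs:
    if cv2.contourArea(c)<120: continue
    e=cv2.fitEllipse(c)
    # near part of rim occludes floor: visible region bounded by rim-top near edge & floor far edge
    print("side recess",np.round(e[0],1),np.round(e[1],1),[np.round(onplane(ds,[e[0]],z)[0,:2],1).tolist() for z in (7,9.25,11.5)])
E
python3 cases.py; python3 - <<'E'
from h import *
ds=arm.get_image("side"); dt=arm.get_image("top"); s=arm.read_state(); P=s["position"]; print(P.round(1))
for d in (ds,dt): print(proj(d,[P+[0,12,-17],P+[0,24,-17],P+[11,24,-17],P+[-11,24,-17]]).round(1).tolist())
E
```

```text
side recess [327.6 343.4] [12.8 25.9] [[412.5, 369.1], [411.5, 372.6], [410.4, 376.0]]
side recess [231.  322.3] [23.  50.7] [[549.0, 366.1], [547.1, 369.6], [545.3, 373.0]]
side recess [348.1 297.3] [13.1 30.8] [[424.4, 240.7], [423.2, 244.9], [422.0, 249.0]]
side recess [267.5 281.7] [15.3 38.5] [[553.1, 236.5], [551.3, 240.7], [549.4, 244.9]]
[411.5 366.4 199.9]
[[329.6, 213.9], [326.2, 217.3], [316.9, 216.0], [335.6, 218.6]]
[[141.8, 283.1], [133.1, 283.2], [133.4, 275.0], [132.8, 291.4]]
```

```bash
python3 look.py s7 290 150 390 225 && python3 look.py t7 110 230 210 305 top && python3 - <<'E'
from h import *
ds=arm.get_image("side"); dt=arm.get_image("top"); s=arm.read_state(); P=s["position"]; print(P.round(1))
for d,o in ((ds,(290,150)),(dt,(110,230))):
    print(((proj(d,[P+[0,24,-17],P+[11,24,-17],P+[-11,24,-17],P+[0,-24,-17],P+[11,-24,-17],P+[-11,-24,-17]])-o)*6).round(0).tolist())
E
```

```text
7.7 [411.6 366.4 199.9] F [ 0.25  0.52 -0.46] M [0.02 0.   0.04] w 20.7
scale 6
7.75 [411.6 366.5 200. ] F [-0.5  -1.47 -0.45] M [ 0.02 -0.01 -0.03] w 20.3
scale 6
[411.6 366.9 200. ]
[[216.0, 404.0], [160.0, 396.0], [272.0, 411.0], [293.0, 326.0], [240.0, 319.0], [347.0, 333.0]]
[[136.0, 319.0], [138.0, 270.0], [135.0, 368.0], [346.0, 317.0], [348.0, 268.0], [345.0, 366.0]]
```

View pics/s7.png

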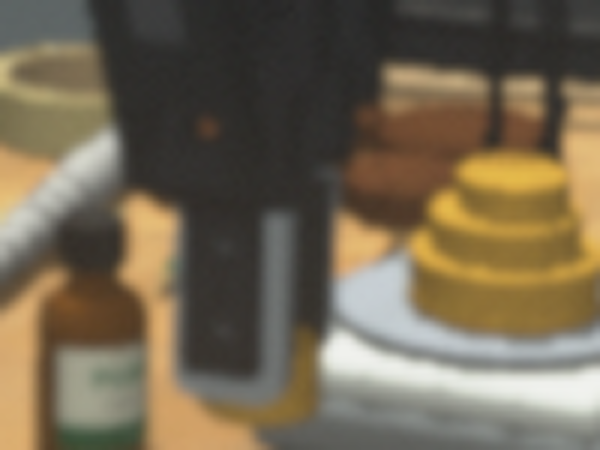

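View pics/t7.png

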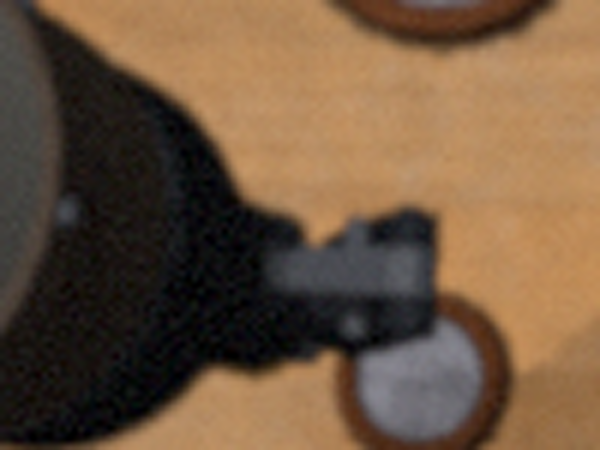

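In the side view the finger face sits within 1 px of where the robot's TCP projects, so the arm and camera agree. The side view puts the case recesses about 5 mm further in y than the top view, because its shallow viewing angle makes it weak in y. I'll go down most of the way and compare the disc with the case close up.

Request:
{"api": "carry_out", "payload": {"plan": [{"hand": 0.016,"xyz": [0.01,0,0],"turn": 0},{"hand": 0.016,"xyz": [0.03,0,0],"turn": 0},{"hand": 0.016,"xyz": [0.055,0,0],"turn": 0},{"hand": 0.016,"xyz": [0.08,0,0],"turn": 0},{"hand": 0.016,"xyz": [0.105,0,0],"turn": 0},{"hand": 0.016,"xyz": [0.125,0,0],"turn": 0},{"hand": 0.016,"xyz": [0.138,0,0],"turn": 0},{"hand": 0.016,"xyz": [0.144,0,0],"turn": 0},{"hand": 0.016,"xyz": [0.145,0,0],"turn": 0},{"hand": 0.016,"xyz": [0.145,0,0],"turn": 0}]}}

```text
clock: 9.1
position: [411.7, 368.0, 55.4]
ee_rot: [0.0, 0.707, 0.0, 0.707]
contact_force: [0.4, 0.1, -0.5]
gripper_width: 20.2
```

```bash
python3 look.py s8 280 280 380 370 && python3 look.py t8 130 250 230 325 top && python3 - <<'E'
from h import *
ds=arm.get_image("side"); dt=arm.get_image("top"); s=arm.read_state(); P=s["position"]; print(P.round(1),s["gripper_width"])
# predicted disc underside circle extremes, in zoom coords
a=np.linspace(0,2*np.pi,72,endpoint=False)
C=np.c_[P[0]+12*np.cos(a),P[1]+12*np.sin(a),np.full(72,P[2]-23.1)]
q=(proj(ds,C)-(280,280))*6; print("disc side: x",q[:,0].min(),q[:,0].max(),"ymax",q[:,1].max())
q=(proj(dt,C+[0,0,14])-(130,250))*6; print("disc top: x",q[:,0].min(),q[:,0].max(),q[:,1].min(),q[:,1].max())
E
```

```text
9.15 [411.6 368.   55.5] F [-0.76 -0.77 -0.14] M [ 0.04 -0.01 -0.02] w 20.6
scale 6
9.2 [411.6 368.   55.5] F [-0.62 -0.8   0.18] M [ 0.    0.01 -0.01] w 20.4
scale 6
[411.5 367.9  55.4] 20.493832997883803
disc side: x 237.10143469933814 353.18738415833207 ymax 303.2766825433922
disc top: x 219.786090943153 310.3794304963036 198.81758243817535 290.7473914217326
```

View pics/s8.png

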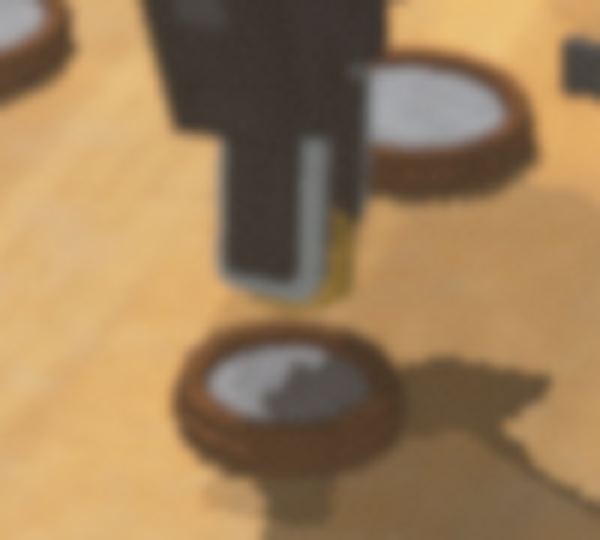

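View pics/t8.png

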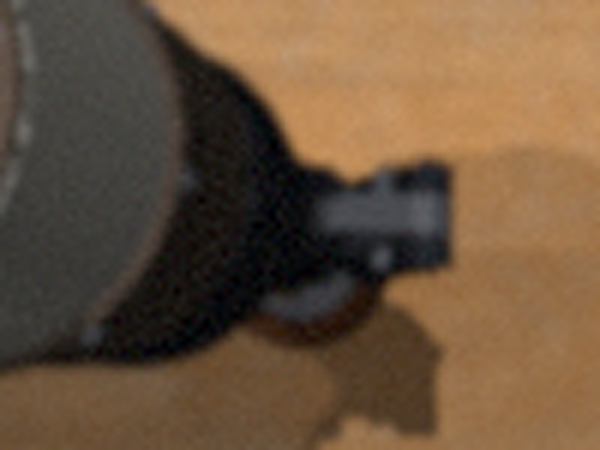

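```bash
python3 - <<'E'
from h import *
ds=arm.get_image("side")
a=np.linspace(0,2*np.pi,180,endpoint=False)
def circ(c,r,z): return np.c_[c[0]+r*np.cos(a),c[1]+r*np.sin(a),np.full(180,z)]
for c in ((411.5,368),(411.5,372)):
    for nm,r,z in (("rimtop outer",23.5,11.5),("base",23.5,0),("inner top",17.5,11.5),("floor",17.5,7)):
        q=(proj(ds,circ(c,r,z))-(280,280))*6; print(c,nm,"x",q[:,0].min().round(),q[:,0].max().round(),"y",q[:,1].min().round(),q[:,1].max().round())
E
```

```text
(411.5, 368) rimtop outer x 180.0 405.0 y 302.0 422.0
(411.5, 368) base x 179.0 403.0 y 348.0 470.0
(411.5, 368) inner top x 209.0 377.0 y 317.0 406.0
(411.5, 368) floor x 209.0 376.0 y 335.0 424.0
(411.5, 372) rimtop outer x 174.0 400.0 y 311.0 432.0
(411.5, 372) base x 173.0 398.0 y 357.0 480.0
(411.5, 372) inner top x 202.0 371.0 y 326.0 416.0
(411.5, 372) floor x 202.0 370.0 y 344.0 434.0
```

The disc's outline in the side view (right edge 353, bottom 303) matches its predicted place. The case outline there suggests case y≈372, while the top view gave 367.5. I'll aim between them at y≈370.5, which the ±5.5 mm play allows, and lower to just above the floor.

Request:
{"api": "carry_out", "payload": {"plan": [{"hand": 0.016,"xyz": [0.003,0.0025,0],"turn": 0},{"hand": 0.016,"xyz": [0.009,0.0025,0],"turn": 0},{"hand": 0.016,"xyz": [0.015,0.0025,0],"turn": 0},{"hand": 0.016,"xyz": [0.02,0.0025,0],"turn": 0},{"hand": 0.016,"xyz": [0.023,0.0025,0],"turn": 0},{"hand": 0.016,"xyz": [0.0245,0.0025,0],"turn": 0},{"hand": 0.016,"xyz": [0.0245,0.0025,0],"turn": 0}]}}

```text
clock: 10.22
position: [411.3, 370.0, 30.7]
ee_rot: [-0.0, 0.707, -0.0, 0.707]
contact_force: [-1.4, -0.7, 2.2]
gripper_width: 20.4
```

```bash
python3 look.py s9 280 290 380 365
```

```text
10.275 [411.3 370.   30.7] F [-1.62 -1.72  3.09] M [-0.35  0.42  0.05] w 20.7
scale 6
```

View pics/s9.png

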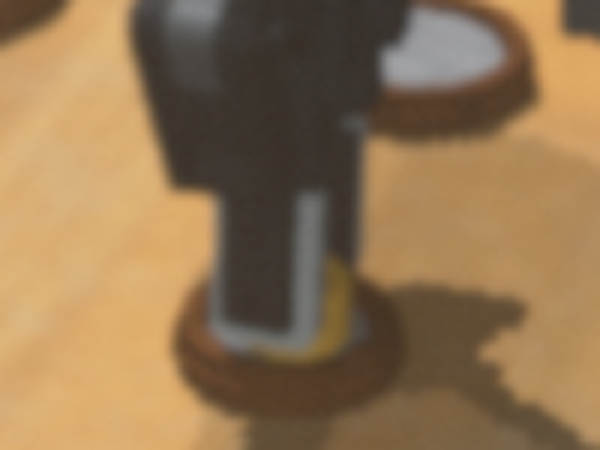

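Light contact (3 N up) at an underside height of about 7.6 mm, so the disc is at the case floor. I'll open and retreat upward.

Request:
{"api": "carry_out", "payload": {"plan": [{"hand": 0.028,"xyz": [0,0,0],"turn": 0},{"hand": 0.036,"xyz": [0,0,0],"turn": 0},{"hand": 0.044,"xyz": [0,0,0],"turn": 0},{"hand": 0.044,"xyz": [0,0,0],"turn": 0},{"hand": 0.05,"xyz": [-0.005,0,0],"turn": 0},{"hand": 0.05,"xyz": [-0.02,0,0],"turn": 0},{"hand": 0.05,"xyz": [-0.04,0,0],"turn": 0},{"hand": 0.06,"xyz": [-0.065,0,0],"turn": 0},{"hand": 0.06,"xyz": [-0.09,0,0],"turn": 0},{"hand": 0.06,"xyz": [-0.11,0,0],"turn": 0},{"hand": 0.06,"xyz": [-0.12,0,0],"turn": 0}]}}

```text
clock: 11.65
position: [411.7, 370.7, 152.6]
ee_rot: [0.001, 0.706, 0.001, 0.708]
contact_force: [-0.0, -0.3, 0.1]
gripper_width: 59.8
```

```bash
python3 look.py s10 280 290 380 365
```

```text
11.7 [412.  370.9 153.2] F [0.52 0.18 1.01] M [-0.02 -0.01 -0.04] w 60.1
scale 6
```

View pics/s10.png

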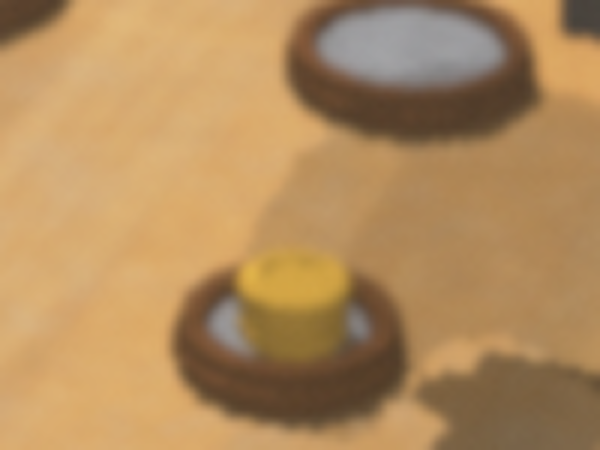

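The 50 g disc now stands flat in its recess, at zoom (294,305), within about 1–2 mm of centre. So the cases really lie near x≈top, y≈top+3 mm. Now I'll measure the 100 g disc, which is on top of the stack.

```bash
cat > stack.py <<'E'
from h import *
import sys
tag=sys.argv[1]
dt=arm.get_image("top"); ds=arm.get_image("side")
for d,n,o,s in ((dt,"t",(430,205),(90,85)),(ds,"s",(340,160),(70,60))):
    c=d["img"][o[1]:o[1]+s[1],o[0]:o[0]+s[0]]
    cv2.imwrite(f"pics/{tag}{n}.png",cv2.resize(c,None,fx=6,fy=6,interpolation=cv2.INTER_CUBIC))
E
python3 stack.py k1
```

```text
(no output)
```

View pics/k1t.png

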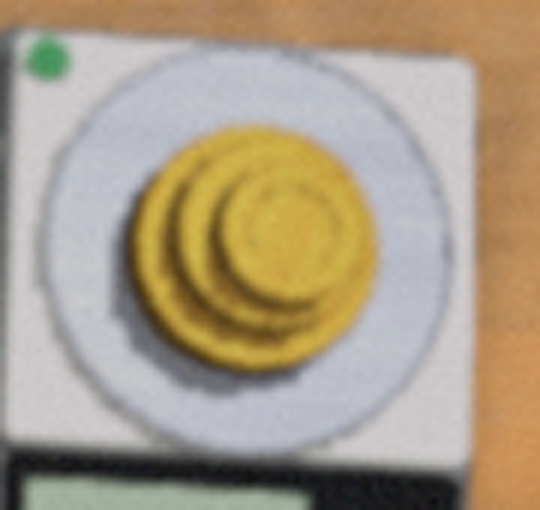

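View pics/k1s.png

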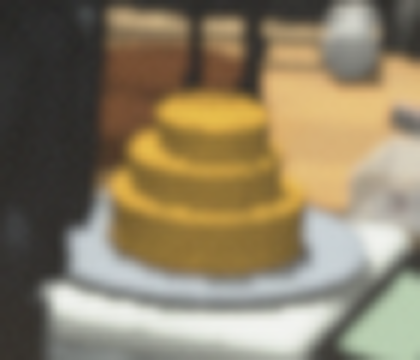

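```bash
python3 - <<'E'
from h import *
from scipy.optimize import brentq
dt=arm.get_image("top"); ds=arm.get_image("side")
f=lambda x:(x+.5)/6-.5
for nm,(tx,ty),sc,z in (("100",(293,232),211.5,90.0),("200",(281,240),203.5,78.0),("500",(255,248),205.5,65.0)):
    P=onplane(dt,[(430+f(tx),205+f(ty))],z)[0]
    col=340+f(sc)
    xs=[brentq(lambda x:proj(ds,[[x,y,z]])[0,0]-col,380,560) for y in (P[1],P[1]+3)]
    print(nm,"top",P.round(1),"side x at y, y+3:",np.round(xs,1))
E
```

```text
100 top [ 473.3 -100.7   90. ] side x at y, y+3: [476.  475.3]
200 top [ 473.1 -100.6   78. ] side x at y, y+3: [478.1 477.3]
500 top [473.  -97.1  65. ] side x at y, y+3: [475.8 475.1]
```

```bash
python3 - <<'E'
from h import *
for i in range(2):
    arm.get_image("side"); s=arm.read_state(); print(s["clock"],s["position"].round(2),s["joint_vel"].round(3),s["ee_rot"].round(4))
E
```

```text
11.95 [410.99 369.63 149.4 ] [ 0.001  0.006 -0.    -0.     0.001  0.001] [-4.000e-04  7.075e-01 -7.000e-04  7.067e-01]
12.0 [411.07 369.67 149.38] [-0.001  0.002  0.003  0.    -0.001  0.001] [-5.000e-04  7.075e-01 -7.000e-04  7.067e-01]
```

Request:
{"api": "carry_out", "payload": {"plan": [{"hand": 0.065,"xyz": [0,-0.009,0.001],"turn": 0},{"hand": 0.065,"xyz": [0,-0.034,0.0045],"turn": 0},{"hand": 0.065,"xyz": [0,-0.075,0.01],"turn": 0},{"hand": 0.065,"xyz": [0,-0.125,0.017],"turn": 0},{"hand": 0.065,"xyz": [0,-0.18,0.024],"turn": 0},{"hand": 0.065,"xyz": [0,-0.235,0.0315],"turn": 0},{"hand": 0.065,"xyz": [0,-0.29,0.039],"turn": 0},{"hand": 0.065,"xyz": [0,-0.345,0.0465],"turn": 0},{"hand": 0.065,"xyz": [0,-0.395,0.053],"turn": 0},{"hand": 0.065,"xyz": [0,-0.435,0.0585],"turn": 0},{"hand": 0.065,"xyz": [0,-0.46,0.062],"turn": 0},{"hand": 0.065,"xyz": [0,-0.4695,0.0633],"turn": 0}]}}

```text
clock: 13.5
position: [473.4, -101.6, 150.2]
ee_rot: [0.001, 0.707, -0.001, 0.707]
contact_force: [-0.2, -0.5, -0.4]
gripper_width: 64.9
```

Request:
{"api": "carry_out", "payload": {"plan": [{"hand": 0.065,"xyz": [0,0,0],"turn": 0},{"hand": 0.065,"xyz": [0,0,0],"turn": 0},{"hand": 0.065,"xyz": [0.008,0,0],"turn": 0},{"hand": 0.065,"xyz": [0.02,0,0],"turn": 0},{"hand": 0.065,"xyz": [0.032,0,0],"turn": 0},{"hand": 0.065,"xyz": [0.041,0,0],"turn": 0},{"hand": 0.065,"xyz": [0.045,0,0],"turn": 0},{"hand": 0.065,"xyz": [0.045,0,0],"turn": 0},{"hand": 0.065,"xyz": [0.045,0,0],"turn": 0}]}}

```text
clock: 14.62
position: [474.9, -99.4, 105.6]
ee_rot: [0.0, 0.707, -0.0, 0.707]
contact_force: [-0.6, -0.4, 0.4]
gripper_width: 65.5
```

```bash
python3 look.py s11 335 140 425 215
```

```text
14.675 [474.9 -99.4 105.7] F [-0.05 -0.08  1.05] M [-0. -0.  0.] w 65.2
scale 6
```

View pics/s11.png

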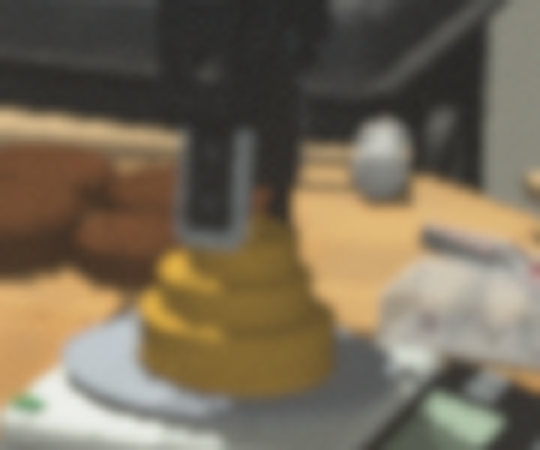

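Request:
{"api": "carry_out", "payload": {"plan": [{"hand": 0.065,"xyz": [0.003,0,0],"turn": 0},{"hand": 0.065,"xyz": [0.0055,0,0],"turn": 0},{"hand": 0.06,"xyz": [0.0057,0,0],"turn": 0},{"hand": 0.045,"xyz": [0.0057,0,0],"turn": 0},{"hand": 0.036,"xyz": [0.0057,0,0],"turn": 0},{"hand": 0.028,"xyz": [0.0057,0,0],"turn": 0},{"hand": 0.028,"xyz": [0.0057,0,0],"turn": 0},{"hand": 0.028,"xyz": [0.0057,0,0],"turn": 0},{"hand": 0.028,"xyz": [0.0057,0,0],"turn": 0}]}}

```text
clock: 15.8
position: [474.7, -99.4, 99.7]
ee_rot: [-0.0, 0.707, -0.0, 0.707]
contact_force: [-0.1, -0.3, 1.1]
gripper_width: 33.6
```

Request:
{"api": "carry_out", "payload": {"plan": [{"hand": 0.028,"xyz": [-0.002,0,0],"turn": 0},{"hand": 0.028,"xyz": [-0.006,0,0],"turn": 0},{"hand": 0.028,"xyz": [-0.014,0,0],"turn": 0},{"hand": 0.028,"xyz": [-0.024,0,0],"turn": 0},{"hand": 0.028,"xyz": [-0.033,0,0],"turn": 0},{"hand": 0.028,"xyz": [-0.038,0,0],"turn": 0},{"hand": 0.028,"xyz": [-0.04,0,0],"turn": 0},{"hand": 0.028,"xyz": [-0.04,0,0],"turn": 0}]}}

```text
clock: 16.8
position: [474.5, -99.4, 139.6]
ee_rot: [0.0, 0.707, -0.0, 0.707]
contact_force: [-1.0, -0.1, -0.7]
gripper_width: 33.7
```

```bash
python3 look.py s12 345 130 425 215
```

```text
16.85 [474.4 -99.4 139.4] F [-0.58  0.23 -0.63] M [0.02 0.02 0.01] w 33.4
scale 6
```

View pics/s12.png

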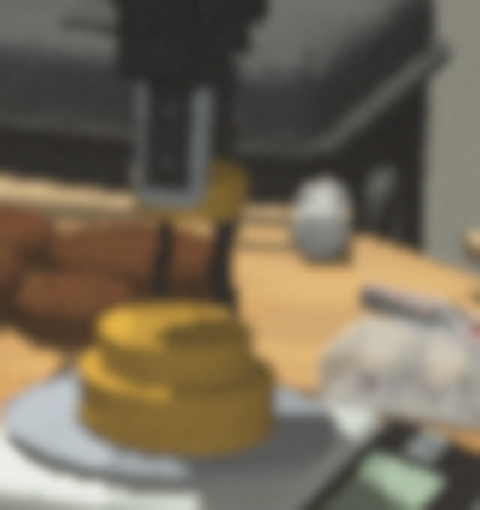

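The 100 g disc is lifted and level, and the 200 stays put. Next is the carry to case_100.

Request:
{"api": "carry_out", "payload": {"plan": [{"hand": 0.028,"xyz": [-0.008,0.006,-0.001],"turn": 0},{"hand": 0.028,"xyz": [-0.018,0.025,-0.004],"turn": 0},{"hand": 0.028,"xyz": [-0.028,0.055,-0.008],"turn": 0},{"hand": 0.028,"xyz": [-0.035,0.092,-0.014],"turn": 0},{"hand": 0.028,"xyz": [-0.039,0.132,-0.02],"turn": 0},{"hand": 0.028,"xyz": [-0.04,0.172,-0.026],"turn": 0},{"hand": 0.028,"xyz": [-0.04,0.212,-0.032],"turn": 0},{"hand": 0.028,"xyz": [-0.04,0.252,-0.038],"turn": 0},{"hand": 0.028,"xyz": [-0.04,0.288,-0.043],"turn": 0},{"hand": 0.028,"xyz": [-0.04,0.316,-0.047],"turn": 0},{"hand": 0.028,"xyz": [-0.04,0.335,-0.05],"turn": 0},{"hand": 0.028,"xyz": [-0.04,0.3425,-0.051],"turn": 0}]}}

```text
clock: 18.35
position: [423.4, 243.9, 179.7]
ee_rot: [-0.0, 0.707, 0.0, 0.707]
contact_force: [-0.4, 0.1, -0.7]
gripper_width: 33.7
```

Request:
{"api": "carry_out", "payload": {"plan": [{"hand": 0.028,"xyz": [0.005,0,0],"turn": 0},{"hand": 0.028,"xyz": [0.018,0,0],"turn": 0},{"hand": 0.028,"xyz": [0.036,0,0],"turn": 0},{"hand": 0.028,"xyz": [0.056,0,0],"turn": 0},{"hand": 0.028,"xyz": [0.076,0,0],"turn": 0},{"hand": 0.028,"xyz": [0.096,0,0],"turn": 0},{"hand": 0.028,"xyz": [0.112,0,0],"turn": 0},{"hand": 0.028,"xyz": [0.122,0,0],"turn": 0},{"hand": 0.028,"xyz": [0.125,0,0],"turn": 0},{"hand": 0.028,"xyz": [0.125,0,0],"turn": 0},{"hand": 0.028,"xyz": [0.125,0,0],"turn": 0}]}}

```text
clock: 19.73
position: [424.0, 243.4, 55.1]
ee_rot: [0.0, 0.707, 0.0, 0.707]
contact_force: [-0.1, 0.8, -1.2]
gripper_width: 33.7
```

```bash
cat > pred.py <<'E'
from h import *
import sys
# args: tag x0 y0 x1 y1 discR dz_underside caseR_out caseR_in caseH floor cx cy
tag=sys.argv[1]; x0,y0,x1,y1=map(int,sys.argv[2:6]); R,dz,Ro,Ri,H,cx,cy=map(float,sys.argv[6:13])
d=arm.get_image("side"); s=arm.read_state(); P=s["position"]
print(s["clock"],P.round(1),"F",s["contact_force"].round(2),"M",s["wrist_torque"].round(2),"w",round(s["gripper_width"],1))
c=d["img"][y0:y1,x0:x1]; f=min(800/c.shape[1],600/c.shape[0],6)
cv2.imwrite(f"pics/{tag}.png",cv2.resize(c,None,fx=f,fy=f,interpolation=cv2.INTER_CUBIC)); print("scale",f)
a=np.linspace(0,2*np.pi,180,endpoint=False)
def ext(nm,c,r,z):
    q=(proj(d,np.c_[c[0]+r*np.cos(a),c[1]+r*np.sin(a),np.full(180,z)])-(x0,y0)+.5)*f-.5
    print(nm,"x",q[:,0].min().round(),q[:,0].max().round(),"y",q[:,1].min().round(),q[:,1].max().round())
ext("disc under",P,R,P[2]-dz)
ext("rim outer",(cx,cy),Ro,H); ext("base",(cx,cy),Ro,0); ext("inner top",(cx,cy),Ri,H); ext("floor",(cx,cy),Ri,7)
E
python3 pred.py s13 300 235 400 320 18.5 21.7 29.5 23.5 11.5 423.5 243
```

```text
19.775 [423.9 243.4  55.1] F [ 0.56 -0.35 -1.  ] M [0.05 0.04 0.02] w 33.2
scale 6
disc under x 216.0 371.0 y 249.0 318.0
rim outer x 169.0 415.0 y 309.0 423.0
base x 168.0 413.0 y 351.0 467.0
inner top x 194.0 390.0 y 320.0 411.0
floor x 194.0 389.0 y 337.0 428.0
```

View pics/s13.png

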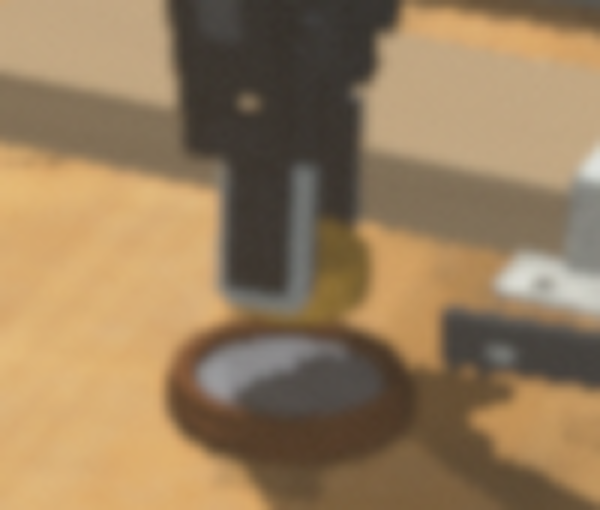

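The predicted and observed outlines agree within 1 px for both disc and case, so I can lower straight down.

Request:
{"api": "carry_out", "payload": {"plan": [{"hand": 0.028,"xyz": [0.004,0,0],"turn": 0},{"hand": 0.028,"xyz": [0.011,0,0],"turn": 0},{"hand": 0.028,"xyz": [0.018,0,0],"turn": 0},{"hand": 0.028,"xyz": [0.023,0,0],"turn": 0},{"hand": 0.028,"xyz": [0.0255,0,0],"turn": 0},{"hand": 0.028,"xyz": [0.026,0,0],"turn": 0},{"hand": 0.028,"xyz": [0.026,0,0],"turn": 0}]}}

```text
clock: 20.65
position: [423.4, 242.9, 29.1]
ee_rot: [-0.0, 0.707, -0.0, 0.707]
contact_force: [-2.5, -0.8, 4.6]
gripper_width: 33.5
```

```bash
python3 pred.py s14 300 235 400 320 18.5 21.7 29.5 23.5 11.5 423.5 243
```

```text
20.7 [423.4 242.9  29.1] F [-2.07 -0.63  5.14] M [-0.27  0.66  0.04] w 33.4
scale 6
disc under x 215.0 369.0 y 344.0 416.0
rim outer x 169.0 415.0 y 309.0 423.0
base x 168.0 413.0 y 351.0 467.0
inner top x 194.0 390.0 y 320.0 411.0
floor x 194.0 389.0 y 337.0 428.0
```

View pics/s14.png

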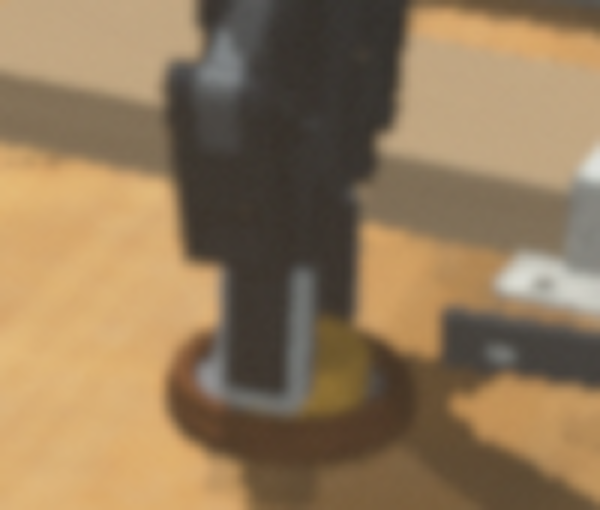

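Request:
{"api": "carry_out", "payload": {"plan": [{"hand": 0.04,"xyz": [0,0,0],"turn": 0},{"hand": 0.048,"xyz": [0,0,0],"turn": 0},{"hand": 0.056,"xyz": [0,0,0],"turn": 0},{"hand": 0.056,"xyz": [0,0,0],"turn": 0},{"hand": 0.06,"xyz": [-0.004,0,0],"turn": 0},{"hand": 0.065,"xyz": [-0.015,0,0],"turn": 0},{"hand": 0.07,"xyz": [-0.035,0,0],"turn": 0},{"hand": 0.075,"xyz": [-0.06,0,0],"turn": 0},{"hand": 0.075,"xyz": [-0.085,0,0],"turn": 0},{"hand": 0.075,"xyz": [-0.105,0,0],"turn": 0},{"hand": 0.075,"xyz": [-0.117,0,0],"turn": 0},{"hand": 0.075,"xyz": [-0.12,0,0],"turn": 0}]}}

```text
clock: 22.2
position: [423.8, 243.3, 149.5]
ee_rot: [0.001, 0.707, 0.0, 0.707]
contact_force: [0.2, 0.1, -0.0]
gripper_width: 74.8
```

```bash
python3 look.py s15 290 250 390 370; python3 stack.py k2; python3 - <<'E'
import cv2,numpy as np
a=cv2.imread("pics/s15.png");t=cv2.imread("pics/k2t.png");s=cv2.imread("pics/k2s.png")
print(a.shape,t.shape,s.shape)
E
```

```text
22.25 [423.7 243.2 149.2] F [-0.21  0.2  -1.36] M [-0.04 -0.01  0.02] w 74.8
scale 5.0
(600, 500, 3) (510, 540, 3) (360, 420, 3)
```

View pics/s15.png

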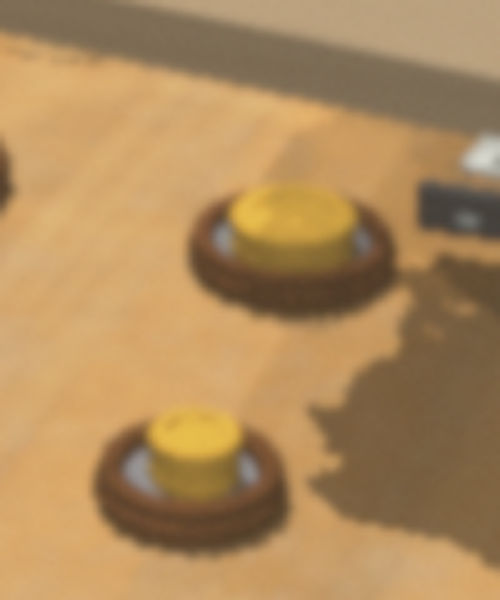

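View pics/k2t.png

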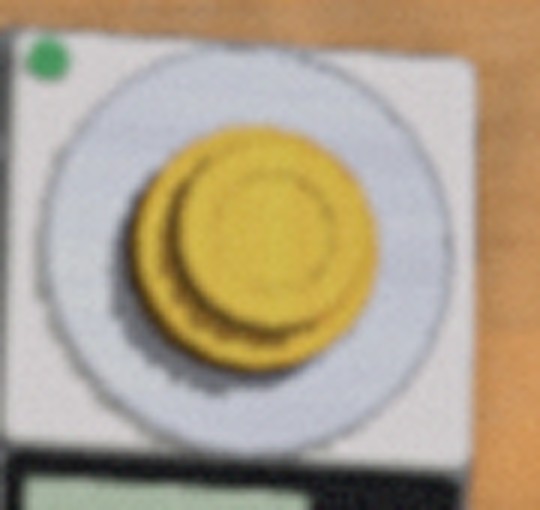

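View pics/k2s.png

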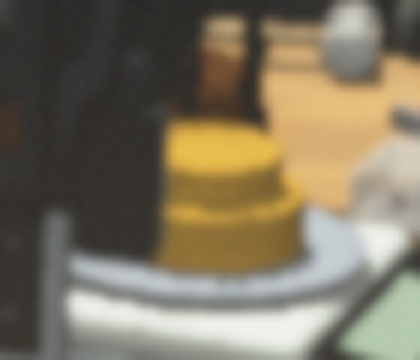

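The 100 g disc is seated, at zoom (293,225). The 200's ring is centred near (275,235) in the top zoom, which gives about (475.5,-98.5). Going back for it.

Request:
{"api": "carry_out", "payload": {"plan": [{"hand": 0.075,"xyz": [0,-0.006,0.001],"turn": 0},{"hand": 0.075,"xyz": [0,-0.025,0.004],"turn": 0},{"hand": 0.075,"xyz": [0,-0.055,0.0085],"turn": 0},{"hand": 0.075,"xyz": [0,-0.092,0.014],"turn": 0},{"hand": 0.075,"xyz": [0,-0.132,0.02],"turn": 0},{"hand": 0.075,"xyz": [0,-0.172,0.0265],"turn": 0},{"hand": 0.075,"xyz": [0,-0.212,0.0325],"turn": 0},{"hand": 0.075,"xyz": [0.003,-0.252,0.0385],"turn": 0},{"hand": 0.075,"xyz": [0.008,-0.288,0.044],"turn": 0},{"hand": 0.075,"xyz": [0.013,-0.316,0.0485],"turn": 0},{"hand": 0.075,"xyz": [0.017,-0.335,0.051],"turn": 0},{"hand": 0.075,"xyz": [0.0186,-0.3415,0.052],"turn": 0}]}}

```text
clock: 23.85
position: [474.7, -100.1, 129.4]
ee_rot: [0.001, 0.708, -0.001, 0.707]
contact_force: [-0.4, -0.4, 0.4]
gripper_width: 74.7
```

Request:
{"api": "carry_out", "payload": {"plan": [{"hand": 0.075,"xyz": [0,0,0],"turn": 0},{"hand": 0.075,"xyz": [0,0,0],"turn": 0},{"hand": 0.075,"xyz": [0.006,0,0],"turn": 0},{"hand": 0.075,"xyz": [0.016,0,0],"turn": 0},{"hand": 0.075,"xyz": [0.027,0,0],"turn": 0},{"hand": 0.075,"xyz": [0.034,0,0],"turn": 0},{"hand": 0.075,"xyz": [0.038,0,0],"turn": 0},{"hand": 0.075,"xyz": [0.038,0,0],"turn": 0},{"hand": 0.075,"xyz": [0.038,0,0],"turn": 0}]}}

```text
clock: 24.98
position: [475.9, -98.4, 92.2]
ee_rot: [0.0, 0.707, -0.0, 0.707]
contact_force: [0.2, 0.5, 0.8]
gripper_width: 75.0
```

```bash
python3 look.py s16 335 140 425 215
```

```text
25.025 [475.8 -98.4  92.3] F [0.02 0.5  0.46] M [-0.01  0.   -0.01] w 74.8
scale 6
```

View pics/s16.png

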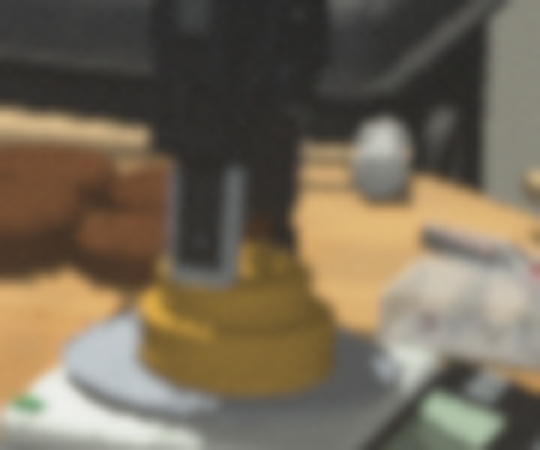

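Request:
{"api": "carry_out", "payload": {"plan": [{"hand": 0.075,"xyz": [0.003,0,0],"turn": 0},{"hand": 0.075,"xyz": [0.006,0,0],"turn": 0},{"hand": 0.07,"xyz": [0.0063,0,0],"turn": 0},{"hand": 0.057,"xyz": [0.0063,0,0],"turn": 0},{"hand": 0.048,"xyz": [0.0063,0,0],"turn": 0},{"hand": 0.04,"xyz": [0.0063,0,0],"turn": 0},{"hand": 0.04,"xyz": [0.0063,0,0],"turn": 0},{"hand": 0.04,"xyz": [0.0063,0,0],"turn": 0},{"hand": 0.04,"xyz": [0.0063,0,0],"turn": 0}]}}

```text
clock: 26.15
position: [475.7, -98.4, 85.8]
ee_rot: [0.0, 0.707, -0.0, 0.707]
contact_force: [-0.7, 0.8, 2.5]
gripper_width: 47.2
```

Request:
{"api": "carry_out", "payload": {"plan": [{"hand": 0.04,"xyz": [-0.002,0,0],"turn": 0},{"hand": 0.04,"xyz": [-0.006,0,0],"turn": 0},{"hand": 0.04,"xyz": [-0.014,0,0],"turn": 0},{"hand": 0.04,"xyz": [-0.024,0,0],"turn": 0},{"hand": 0.04,"xyz": [-0.033,0,0],"turn": 0},{"hand": 0.04,"xyz": [-0.038,0,0],"turn": 0},{"hand": 0.04,"xyz": [-0.04,0,0],"turn": 0},{"hand": 0.04,"xyz": [-0.04,0,0],"turn": 0}]}}

```text
clock: 27.15
position: [475.5, -98.4, 125.7]
ee_rot: [0.0, 0.707, -0.0, 0.707]
contact_force: [-0.6, 0.9, -2.5]
gripper_width: 46.6
```

```bash
python3 look.py s17 345 130 425 215
```

```text
27.2 [475.4 -98.4 125.5] F [-1.05  0.09 -2.01] M [0.02 0.   0.05] w 47.2
scale 6
```

View pics/s17.png

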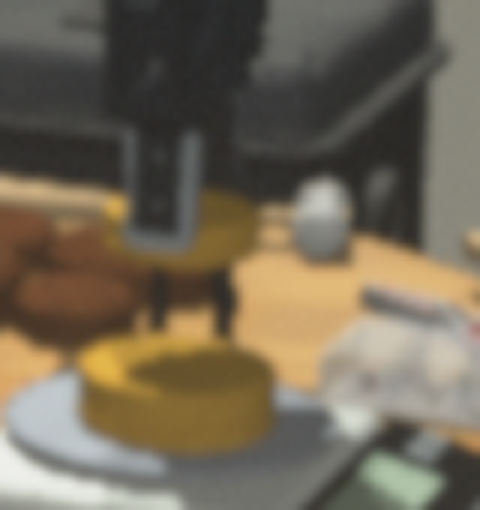

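The 200 g disc is lifted and only the 500 is left on the pan. I'll carry it to case_200, taking y first to stay clear of the bottle.

Request:
{"api": "carry_out", "payload": {"plan": [{"hand": 0.04,"xyz": [-0.01,0.006,0],"turn": 0},{"hand": 0.04,"xyz": [-0.022,0.025,0],"turn": 0},{"hand": 0.04,"xyz": [-0.034,0.055,0.002],"turn": 0},{"hand": 0.04,"xyz": [-0.043,0.092,0.006],"turn": 0},{"hand": 0.04,"xyz": [-0.048,0.132,0.012],"turn": 0},{"hand": 0.04,"xyz": [-0.049,0.172,0.021],"turn": 0},{"hand": 0.04,"xyz": [-0.049,0.212,0.032],"turn": 0},{"hand": 0.04,"xyz": [-0.049,0.25,0.044],"turn": 0},{"hand": 0.04,"xyz": [-0.049,0.285,0.056],"turn": 0},{"hand": 0.04,"xyz": [-0.049,0.313,0.066],"turn": 0},{"hand": 0.04,"xyz": [-0.049,0.331,0.073],"turn": 0},{"hand": 0.04,"xyz": [-0.049,0.3378,0.076],"turn": 0}]}}

```text
clock: 28.7
position: [551.7, 240.2, 174.6]
ee_rot: [-0.0, 0.707, 0.0, 0.707]
contact_force: [0.2, 0.1, -2.0]
gripper_width: 46.9
```

Request:
{"api": "carry_out", "payload": {"plan": [{"hand": 0.04,"xyz": [0.005,0,0],"turn": 0},{"hand": 0.04,"xyz": [0.018,0,0],"turn": 0},{"hand": 0.04,"xyz": [0.036,0,0],"turn": 0},{"hand": 0.04,"xyz": [0.056,0,0],"turn": 0},{"hand": 0.04,"xyz": [0.076,0,0],"turn": 0},{"hand": 0.04,"xyz": [0.096,0,0],"turn": 0},{"hand": 0.04,"xyz": [0.11,0,0],"turn": 0},{"hand": 0.04,"xyz": [0.118,0,0],"turn": 0},{"hand": 0.04,"xyz": [0.12,0,0],"turn": 0},{"hand": 0.04,"xyz": [0.12,0,0],"turn": 0},{"hand": 0.04,"xyz": [0.12,0,0],"turn": 0}]}}

```text
clock: 30.08
position: [552.0, 239.7, 55.4]
ee_rot: [0.0, 0.707, 0.0, 0.708]
contact_force: [-0.6, 0.0, -2.3]
gripper_width: 46.8
```

```bash
python3 pred.py s18 210 210 320 310 25 20.4 36 30 11.5 551.5 239
```

```text
30.125 [552.  239.7  55.4] F [ 0.    0.82 -2.25] M [-0.02  0.02  0.01] w 47.1
scale 6.0
disc under x 244.0 445.0 y 297.0 381.0
rim outer x 205.0 492.0 y 361.0 487.0
base x 207.0 492.0 y 401.0 529.0
inner top x 229.0 468.0 y 371.0 476.0
floor x 230.0 468.0 y 386.0 492.0
```

View pics/s18.png

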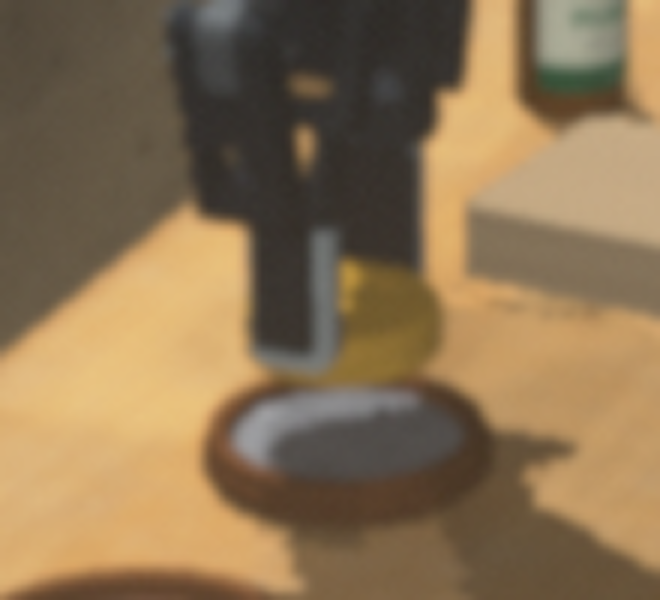

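Request:
{"api": "carry_out", "payload": {"plan": [{"hand": 0.04,"xyz": [0.004,-0.0005,-0.001],"turn": 0},{"hand": 0.04,"xyz": [0.011,-0.0005,-0.001],"turn": 0},{"hand": 0.04,"xyz": [0.018,-0.0005,-0.001],"turn": 0},{"hand": 0.04,"xyz": [0.024,-0.0005,-0.001],"turn": 0},{"hand": 0.04,"xyz": [0.027,-0.0005,-0.001],"turn": 0},{"hand": 0.04,"xyz": [0.0277,-0.0005,-0.001],"turn": 0},{"hand": 0.04,"xyz": [0.0277,-0.0005,-0.001],"turn": 0}]}}

```text
clock: 31.0
position: [550.4, 238.7, 28.1]
ee_rot: [-0.0, 0.707, -0.0, 0.707]
contact_force: [-3.3, -1.0, 6.3]
gripper_width: 47.0
```

```bash
python3 pred.py s19 210 210 320 310 25 20.4 36 30 11.5 551.5 239
```

```text
31.05 [550.4 238.7  28.1] F [-3.37 -0.97  5.75] M [-0.22  0.94  0.02] w 46.8
scale 6.0
disc under x 254.0 453.0 y 392.0 480.0
rim outer x 205.0 492.0 y 361.0 487.0
base x 207.0 492.0 y 401.0 529.0
inner top x 229.0 468.0 y 371.0 476.0
floor x 230.0 468.0 y 386.0 492.0
```

View pics/s19.png

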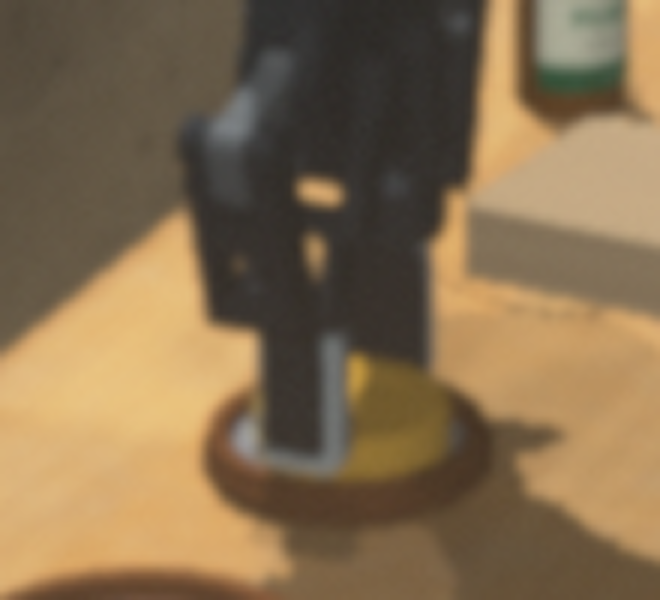

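Request:
{"api": "carry_out", "payload": {"plan": [{"hand": 0.053,"xyz": [0,0,0],"turn": 0},{"hand": 0.06,"xyz": [0,0,0],"turn": 0},{"hand": 0.068,"xyz": [0,0,0],"turn": 0},{"hand": 0.068,"xyz": [0,0,0],"turn": 0},{"hand": 0.072,"xyz": [-0.004,0,0],"turn": 0},{"hand": 0.08,"xyz": [-0.015,0,0],"turn": 0},{"hand": 0.085,"xyz": [-0.035,0,0],"turn": 0},{"hand": 0.085,"xyz": [-0.06,0,0],"turn": 0},{"hand": 0.085,"xyz": [-0.085,0,0],"turn": 0},{"hand": 0.085,"xyz": [-0.105,0,0],"turn": 0},{"hand": 0.085,"xyz": [-0.117,0,0],"turn": 0},{"hand": 0.085,"xyz": [-0.12,0,0],"turn": 0}]}}

```text
clock: 32.55
position: [550.9, 239.1, 148.1]
ee_rot: [0.0, 0.707, 0.0, 0.708]
contact_force: [0.1, 0.6, -0.6]
gripper_width: 85.0
```

```bash
python3 look.py s20 190 240 390 370; python3 stack.py k3
```

```text
32.6 [550.7 239.  147.7] F [-0.23 -0.02  0.15] M [ 0.01  0.03 -0.06] w 85.2
scale 4.0
```

View pics/s20.png

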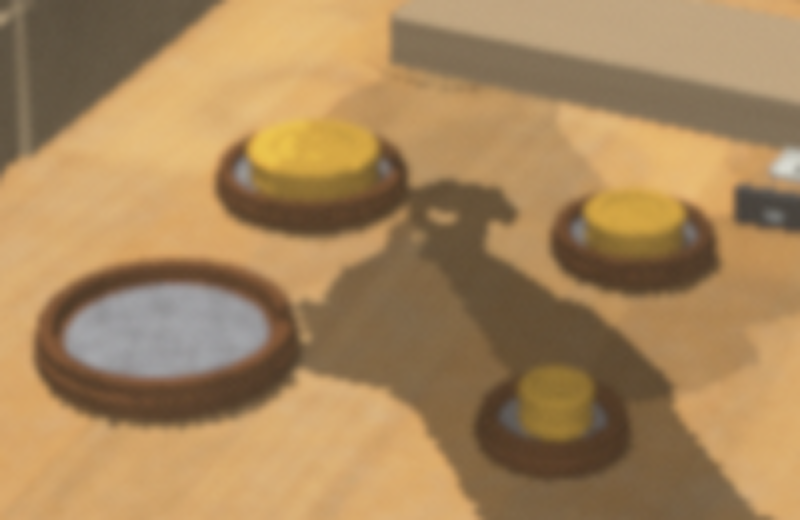

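View pics/k3t.png

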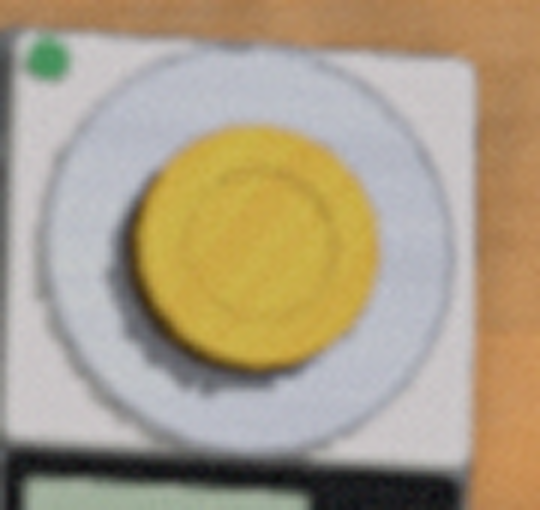

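View pics/k3s.png

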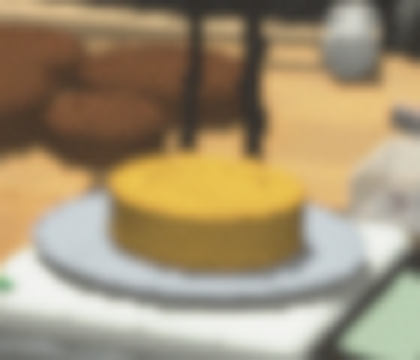

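Three discs are seated: the 200 at zoom (313,160), the 100 at (635,220) and the 50 at (555,400). The 500 is centred near (259,246) in the top zoom, about (474.5,-97). I'll fetch the last one.

Request:
{"api": "carry_out", "payload": {"plan": [{"hand": 0.085,"xyz": [0,-0.006,-0.004],"turn": 0},{"hand": 0.085,"xyz": [0,-0.025,-0.012],"turn": 0},{"hand": 0.085,"xyz": [0,-0.055,-0.023],"turn": 0},{"hand": 0.085,"xyz": [0,-0.092,-0.036],"turn": 0},{"hand": 0.085,"xyz": [0,-0.131,-0.049],"turn": 0},{"hand": 0.085,"xyz": [0,-0.17,-0.06],"turn": 0},{"hand": 0.085,"xyz": [0.003,-0.209,-0.068],"turn": 0},{"hand": 0.085,"xyz": [0.007,-0.248,-0.073],"turn": 0},{"hand": 0.085,"xyz": [0.012,-0.283,-0.0755],"turn": 0},{"hand": 0.085,"xyz": [0.017,-0.311,-0.076],"turn": 0},{"hand": 0.085,"xyz": [0.021,-0.329,-0.076],"turn": 0},{"hand": 0.085,"xyz": [0.022,-0.3358,-0.076],"turn": 0}]}}

```text
clock: 34.2
position: [473.1, -98.3, 124.6]
ee_rot: [0.001, 0.708, -0.001, 0.707]
contact_force: [0.0, -0.1, -0.6]
gripper_width: 84.5
```

Request:
{"api": "carry_out", "payload": {"plan": [{"hand": 0.085,"xyz": [0,0,0],"turn": 0},{"hand": 0.085,"xyz": [0,0,0],"turn": 0},{"hand": 0.085,"xyz": [0.005,0,0],"turn": 0},{"hand": 0.085,"xyz": [0.014,0,0],"turn": 0},{"hand": 0.085,"xyz": [0.025,0,0],"turn": 0},{"hand": 0.085,"xyz": [0.034,0,0],"turn": 0},{"hand": 0.085,"xyz": [0.039,0,0],"turn": 0},{"hand": 0.085,"xyz": [0.04,0,0],"turn": 0},{"hand": 0.085,"xyz": [0.04,0,0],"turn": 0},{"hand": 0.085,"xyz": [0.04,0,0],"turn": 0}]}}

```text
clock: 35.45
position: [474.8, -96.9, 85.3]
ee_rot: [0.0, 0.707, -0.0, 0.707]
contact_force: [-0.3, 0.5, 0.6]
gripper_width: 84.8
```

```bash
python3 look.py s21 335 140 425 215
```

```text
35.5 [474.8 -96.9  85.3] F [ 0.52 -0.2   0.03] M [0.01 0.04 0.01] w 85.4
scale 6
```

View pics/s21.png

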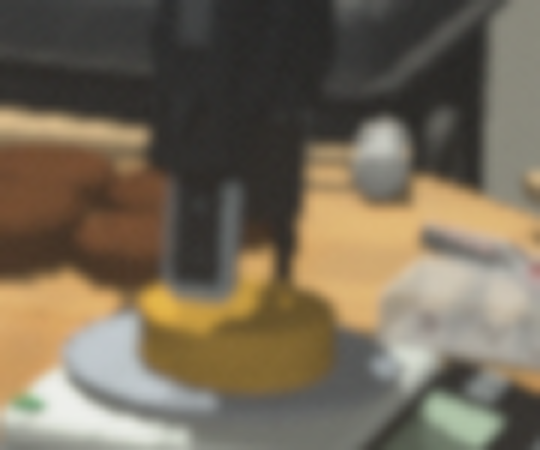

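Request:
{"api": "carry_out", "payload": {"plan": [{"hand": 0.085,"xyz": [0.004,0,0],"turn": 0},{"hand": 0.085,"xyz": [0.009,0,0],"turn": 0},{"hand": 0.085,"xyz": [0.014,0,0],"turn": 0},{"hand": 0.085,"xyz": [0.017,0,0],"turn": 0},{"hand": 0.085,"xyz": [0.0175,0,0],"turn": 0},{"hand": 0.085,"xyz": [0.0175,0,0],"turn": 0}]}}

```text
clock: 36.25
position: [474.7, -96.9, 67.5]
ee_rot: [0.0, 0.707, -0.0, 0.707]
contact_force: [1.0, -0.2, -1.0]
gripper_width: 85.0
```

```bash
python3 look.py s22 335 140 425 215
```

```text
36.3 [474.7 -96.9  67.6] F [-1.03 -0.77  0.03] M [ 0.05  0.01 -0.03] w 84.8
scale 6
```

I've used up the picture views, so from here I'll check numerically. There is no contact with the tips below the disc's top, so the jaws straddle the 500. I'll go down the last 1.6 mm and close.

Request:
{"api": "carry_out", "payload": {"plan": [{"hand": 0.085,"xyz": [0.001,0,0],"turn": 0},{"hand": 0.085,"xyz": [0.0016,0,0],"turn": 0},{"hand": 0.08,"xyz": [0.0016,0,0],"turn": 0},{"hand": 0.07,"xyz": [0.0016,0,0],"turn": 0},{"hand": 0.062,"xyz": [0.0016,0,0],"turn": 0},{"hand": 0.052,"xyz": [0.0016,0,0],"turn": 0},{"hand": 0.052,"xyz": [0.0016,0,0],"turn": 0},{"hand": 0.052,"xyz": [0.0016,0,0],"turn": 0},{"hand": 0.052,"xyz": [0.0016,0,0],"turn": 0},{"hand": 0.052,"xyz": [0.0016,0,0],"turn": 0}]}}

```text
clock: 37.55
position: [474.6, -96.9, 66.0]
ee_rot: [-0.0, 0.707, -0.0, 0.707]
contact_force: [-0.6, -1.4, 2.2]
gripper_width: 61.9
```

Request:
{"api": "carry_out", "payload": {"plan": [{"hand": 0.052,"xyz": [-0.001,0,0],"turn": 0},{"hand": 0.052,"xyz": [-0.004,0,0],"turn": 0},{"hand": 0.052,"xyz": [-0.009,0,0],"turn": 0},{"hand": 0.052,"xyz": [-0.017,0,0],"turn": 0},{"hand": 0.052,"xyz": [-0.027,0,0],"turn": 0},{"hand": 0.052,"xyz": [-0.037,0,0],"turn": 0},{"hand": 0.052,"xyz": [-0.045,0,0],"turn": 0},{"hand": 0.052,"xyz": [-0.049,0,0],"turn": 0},{"hand": 0.052,"xyz": [-0.05,0,0],"turn": 0},{"hand": 0.052,"xyz": [-0.05,0,0],"turn": 0}]}}

```text
clock: 38.8
position: [474.4, -96.9, 115.7]
ee_rot: [0.0, 0.707, -0.0, 0.707]
contact_force: [-0.5, 0.6, -4.6]
gripper_width: 61.0
```

```bash
cat > yel.py <<'E'
from h import *
import sys
# args: x0 y0 x1 y1 R dz : yellow blobs in side image vs prediction of held disc
x0,y0,x1,y1=map(int,sys.argv[1:5]); R,dz,th=map(float,sys.argv[5:8])
d=arm.get_image("side"); s=arm.read_state(); P=s["position"]
print(s["clock"],P.round(1),"F",s["contact_force"].round(2),"M",s["wrist_torque"].round(2),"w",round(s["gripper_width"],1))
hsv=cv2.cvtColor(d["img"],cv2.COLOR_BGR2HSV)
m=((hsv[...,0]>17)&(hsv[...,0]<33)&(hsv[...,1]>175)).astype(np.uint8)*255
r=np.zeros_like(m); r[y0:y1,x0:x1]=255; m&=r
cs,_=cv2.findContours(m,cv2.RETR_EXTERNAL,cv2.CHAIN_APPROX_NONE)
for c in cs:
    if cv2.contourArea(c)<25: continue
    x,y,w,h=cv2.boundingRect(c); 
    q=c.reshape(-1,2)
    lo=[(int(cx),int(q[q[:,0]==cx,1].max())) for cx in range(x,x+w,max(1,w//8))]
    print("yellow bbox",x,y,x+w-1,y+h-1,"area",cv2.contourArea(c),"lower edge",lo)
a=np.linspace(0,2*np.pi,360,endpoint=False)
U=proj(d,np.c_[P[0]+R*np.cos(a),P[1]+R*np.sin(a),np.full(360,P[2]-dz)])
T=proj(d,np.c_[P[0]+R*np.cos(a),P[1]+R*np.sin(a),np.full(360,P[2]-dz+th)])
print("pred bbox",min(U[:,0].min(),T[:,0].min()).round(1),T[:,1].min().round(1),max(U[:,0].max(),T[:,0].max()).round(1),U[:,1].max().round(1))
print("pred lower edge",[(int(cx),round(U[np.abs(U[:,0]-cx)<1.0][:,1].max(),1)) for cx in range(int(U[:,0].min())+2,int(U[:,0].max())-1,4)])
E
python3 yel.py 330 120 430 215 32 20 20
```

```text
38.85 [474.3 -96.9 115.6] F [-0.57 -0.26 -4.51] M [-0.04  0.01  0.02] w 61.5
pred bbox 358.6 160.1 392.8 179.3
pred lower edge [(360, np.float64(176.4)), (364, np.float64(177.8)), (368, np.float64(178.6)), (372, np.float64(179.1)), (376, np.float64(179.3)), (380, np.float64(179.3)), (384, np.float64(179.1)), (388, np.float64(178.4))]
```

```bash
python3 - <<'E'
from h import *
d=arm.get_image("side"); img=d["img"]; hsv=cv2.cvtColor(img,cv2.COLOR_BGR2HSV)
print("hsv disc",[hsv[r,388].tolist() for r in range(160,184,3)],"scale region",[hsv[r,375].tolist() for r in range(186,212,4)])
# case_500: grey recess + dark ring extents
V=hsv[...,2]
g=((hsv[...,1]<70)&(V>70)).astype(np.uint8)*255; r=np.zeros_like(g); r[295:350,195:270]=255; g&=r
c=max(cv2.findContours(g,cv2.RETR_EXTERNAL,cv2.CHAIN_APPROX_NONE)[0],key=cv2.contourArea)
print("recess bbox",cv2.boundingRect(c))
b=((V<125)&(hsv[...,1]>90)).astype(np.uint8)*255; b&=r; b|=g
c2=max(cv2.findContours(b,cv2.RETR_EXTERNAL,cv2.CHAIN_APPROX_NONE)[0],key=cv2.contourArea); print("outer bbox",cv2.boundingRect(c2))
a=np.linspace(0,2*np.pi,360,endpoint=False)
for cc in ((547,367),(547,369),(548,369)):
    print(cc)
    for nm,R,z in (("rim outer",43,14),("base",43,0),("inner top",37,14),("floor",37,7)):
        q=proj(d,np.c_[cc[0]+R*np.cos(a),cc[1]+R*np.sin(a),np.full(360,z)]); print("  ",nm,q.min(0).round(1),q.max(0).round(1))
E
```

```text
hsv disc [[15, 20, 50], [18, 84, 67], [20, 143, 100], [20, 151, 110], [19, 150, 121], [20, 152, 116], [19, 139, 134], [17, 126, 209]] scale region [[17, 123, 214], [15, 29, 143], [100, 13, 173], [75, 5, 94], [60, 3, 89], [90, 3, 92], [36, 12, 110]]
recess bbox (206, 310, 51, 25)
outer bbox (199, 306, 66, 40)
(547, 367)
   rim outer [199.  302.8] [264.4 335.3]
   base [199.6 311.7] [264.6 344.8]
   inner top [203.6 304.9] [259.9 332.8]
   floor [203.9 309.4] [260.  337.6]
(547, 369)
   rim outer [198.2 303.5] [263.8 336.1]
   base [198.9 312.4] [264.  345.6]
   inner top [202.9 305.5] [259.3 333.6]
   floor [203.2 310. ] [259.4 338.3]
(548, 369)
   rim outer [197.6 303.3] [263.1 335.9]
   base [198.2 312.2] [263.3 345.5]
   inner top [202.2 305.4] [258.6 333.4]
   floor [202.5 309.9] [258.7 338.2]
```

The 500 is held: 4.6 N down, with almost no moment. Case_500 measures about (546.7,368.5), consistent with its rim, base and recess edges. Carrying it over.

Request:
{"api": "carry_out", "payload": {"plan": [{"hand": 0.052,"xyz": [-0.01,0.008,0],"turn": 0},{"hand": 0.052,"xyz": [-0.024,0.03,0],"turn": 0},{"hand": 0.052,"xyz": [-0.039,0.07,0.002],"turn": 0},{"hand": 0.052,"xyz": [-0.051,0.12,0.006],"turn": 0},{"hand": 0.052,"xyz": [-0.059,0.175,0.012],"turn": 0},{"hand": 0.052,"xyz": [-0.063,0.23,0.02],"turn": 0},{"hand": 0.052,"xyz": [-0.064,0.285,0.03],"turn": 0},{"hand": 0.052,"xyz": [-0.064,0.34,0.042],"turn": 0},{"hand": 0.052,"xyz": [-0.064,0.39,0.053],"turn": 0},{"hand": 0.052,"xyz": [-0.064,0.43,0.063],"turn": 0},{"hand": 0.052,"xyz": [-0.064,0.456,0.0695],"turn": 0},{"hand": 0.052,"xyz": [-0.064,0.4655,0.0722],"turn": 0}]}}

```text
clock: 40.4
position: [546.4, 370.4, 179.5]
ee_rot: [-0.001, 0.707, 0.0, 0.707]
contact_force: [0.5, -0.2, -5.7]
gripper_width: 61.0
```

Request:
{"api": "carry_out", "payload": {"plan": [{"hand": 0.052,"xyz": [0.005,0,0],"turn": 0},{"hand": 0.052,"xyz": [0.018,0,0],"turn": 0},{"hand": 0.052,"xyz": [0.036,0,0],"turn": 0},{"hand": 0.052,"xyz": [0.056,0,0],"turn": 0},{"hand": 0.052,"xyz": [0.076,0,0],"turn": 0},{"hand": 0.052,"xyz": [0.096,0,0],"turn": 0},{"hand": 0.052,"xyz": [0.112,0,0],"turn": 0},{"hand": 0.052,"xyz": [0.122,0,0],"turn": 0},{"hand": 0.052,"xyz": [0.125,0,0],"turn": 0},{"hand": 0.052,"xyz": [0.125,0,0],"turn": 0},{"hand": 0.052,"xyz": [0.125,0,0],"turn": 0}]}}

```text
clock: 41.78
position: [547.3, 369.0, 55.8]
ee_rot: [0.0, 0.707, 0.0, 0.708]
contact_force: [0.2, 0.3, -4.9]
gripper_width: 61.6
```

```bash
sed -i 's/hsv\[...,1\]>175/hsv[...,1]>140/' yel.py && python3 yel.py 185 240 290 345 32 20 20
```

```text
41.825 [547.2 369.   55.8] F [-0.79  0.   -4.9 ] M [-0.03 -0.    0.01] w 61.5
yellow bbox 221 282 254 316 area 816.0 lower edge [(221, 315), (225, 316), (229, 316), (233, 316), (237, 315), (241, 314), (245, 313), (249, 311), (253, 307)]
yellow bbox 251 269 284 289 area 534.0 lower edge [(251, 277), (255, 287), (259, 288), (263, 289), (267, 289), (271, 289), (275, 288), (279, 287), (283, 285)]
pred bbox 204.9 279.8 255.0 316.5
pred lower edge [(207, np.float64(310.5)), (211, np.float64(313.3)), (215, np.float64(314.8)), (219, np.float64(315.7)), (223, np.float64(316.3)), (227, np.float64(316.5)), (231, np.float64(316.4)), (235, np.float64(316.1)), (239, np.float64(315.4)), (243, np.float64(314.4)), (247, np.float64(312.9)), (251, np.float64(310.8))]
```

Request:
{"api": "carry_out", "payload": {"plan": [{"hand": 0.052,"xyz": [0.004,-0.0005,0],"turn": 0},{"hand": 0.052,"xyz": [0.011,-0.0005,0],"turn": 0},{"hand": 0.052,"xyz": [0.018,-0.0005,0],"turn": 0},{"hand": 0.052,"xyz": [0.024,-0.0005,0],"turn": 0},{"hand": 0.052,"xyz": [0.0275,-0.0005,0],"turn": 0},{"hand": 0.052,"xyz": [0.0284,-0.0005,0],"turn": 0},{"hand": 0.052,"xyz": [0.0284,-0.0005,0],"turn": 0}]}}

```text
clock: 42.7
position: [546.8, 368.0, 27.6]
ee_rot: [-0.0, 0.707, -0.0, 0.707]
contact_force: [-3.1, -2.1, 4.4]
gripper_width: 61.8
```

```bash
python3 yel.py 185 240 290 355 32 20 20
```

```text
42.75 [546.8 368.   27.6] F [-3.92 -2.04  6.29] M [-0.77  1.18  0.01] w 61.4
yellow bbox 225 300 256 334 area 801.0 lower edge [(225, 334), (229, 334), (233, 333), (237, 333), (241, 332), (245, 331), (249, 329), (253, 328)]
yellow bbox 252 269 284 289 area 537.0 lower edge [(252, 279), (256, 288), (260, 289), (264, 289), (268, 289), (272, 289), (276, 288), (280, 287), (284, 278)]
pred bbox 206.7 298.2 256.0 335.5
pred lower edge [(209, np.float64(329.7)), (213, np.float64(332.4)), (217, np.float64(333.9)), (221, np.float64(334.8)), (225, np.float64(335.4)), (229, np.float64(335.5)), (233, np.float64(335.4)), (237, np.float64(335.1)), (241, np.float64(334.4)), (245, np.float64(333.1)), (249, np.float64(331.5)), (253, np.float64(329.0))]
```

The contact force is about 11 N at an underside height of about 7.6 mm, so the 500 is on the recess floor. I'll release and retreat.

Request:
{"api": "carry_out", "payload": {"plan": [{"hand": 0.066,"xyz": [0,0,0],"turn": 0},{"hand": 0.072,"xyz": [0,0,0],"turn": 0},{"hand": 0.08,"xyz": [0,0,0],"turn": 0},{"hand": 0.083,"xyz": [0,0,0],"turn": 0},{"hand": 0.083,"xyz": [-0.003,0,0],"turn": 0},{"hand": 0.083,"xyz": [-0.012,0,0],"turn": 0},{"hand": 0.083,"xyz": [-0.03,0,0],"turn": 0},{"hand": 0.083,"xyz": [-0.055,0,0],"turn": 0},{"hand": 0.083,"xyz": [-0.085,0,0],"turn": 0},{"hand": 0.083,"xyz": [-0.11,0,0],"turn": 0},{"hand": 0.083,"xyz": [-0.125,0,0],"turn": 0},{"hand": 0.083,"xyz": [-0.13,0,0],"turn": 0}]}}

```text
clock: 44.25
position: [547.1, 368.4, 158.2]
ee_rot: [0.001, 0.707, 0.001, 0.708]
contact_force: [-0.2, 0.0, -0.2]
gripper_width: 83.1
```

```bash
cat > fin.py <<'E'
from h import *
ds=arm.get_image("side"); dt=arm.get_image("top"); s=arm.read_state()
print(s["clock"],s["position"].round(1),"F",s["contact_force"].round(2),"w",round(s["gripper_width"],1))
cv2.imwrite("pics/fin_side.png",ds["img"]); cv2.imwrite("pics/fin_top.png",dt["img"])
hs=cv2.cvtColor(ds["img"],cv2.COLOR_BGR2HSV); ht=cv2.cvtColor(dt["img"],cv2.COLOR_BGR2HSV)
a=np.linspace(0,2*np.pi,360,endpoint=False)
def blobs(h,S,roi):
    m=((h[...,0]>17)&(h[...,0]<33)&(h[...,1]>S)&(h[...,2]>60)).astype(np.uint8)*255
    r=np.zeros_like(m); x0,y0,x1,y1=roi; r[y0:y1,x0:x1]=255; m&=r
    return [(cv2.boundingRect(c),cv2.contourArea(c)) for c in cv2.findContours(m,cv2.RETR_EXTERNAL,cv2.CHAIN_APPROX_NONE)[0] if cv2.contourArea(c)>25]
W={"50":(12,14,(411.5,370.5)),"100":(18.5,12,(423.5,243)),"200":(25,13,(551,239)),"500":(32,20,(546.8,368.3))}
print("side blobs",blobs(hs,140,(190,250,390,370)))
print("top blobs",blobs(ht,150,(140,160,310,320)))
for k,(R,th,c) in W.items():
    for n,d in (("side",ds),("top",dt)):
        U=proj(d,np.c_[c[0]+R*np.cos(a),c[1]+R*np.sin(a),np.full(360,7)]); T=proj(d,np.c_[c[0]+R*np.cos(a),c[1]+R*np.sin(a),np.full(360,7+th)])
        A=np.r_[U,T]; print(k,n,"pred bbox",np.r_[A.min(0),A.max(0)-A.min(0)].round(1))
print("pan yellow side",blobs(hs,140,(330,160,420,215)),"top",blobs(ht,150,(430,205,520,290)))
E
python3 fin.py
```

```text
44.35 [546.8 368.1 156.7] F [ 1.06  0.5  -0.77] w 82.7
side blobs [((319, 331, 20, 19), 268.0), ((206, 300, 50, 34), 1348.5), ((335, 286, 27, 19), 347.5), ((251, 269, 34, 21), 536.5)]
top blobs [((170, 286, 16, 15), 139.5), ((244, 274, 24, 22), 340.0), ((244, 193, 30, 30), 643.0), ((161, 189, 39, 41), 1136.5)]
50 side pred bbox [318.5 329.5  19.5  19.9]
50 top pred bbox [169.1 284.6  16.7  15.5]
100 side pred bbox [335.3 284.9  26.   19.3]
100 top pred bbox [244.  272.4  23.7  23.5]
200 side pred bbox [251.3 267.8  33.3  22.3]
200 top pred bbox [243.  191.1  31.1  31.3]
500 side pred bbox [206.6 298.6  49.4  37.4]
500 top pred bbox [159.7 189.8  41.1  40.5]
pan yellow side [] top []
```

All four disc outlines match their seated predictions and there is no brass on the pan. One last check: how well each disc is centred in its case, and the bottle.

```bash
python3 - <<'E'
from h import *
dt=arm.get_image("top"); h=cv2.cvtColor(dt["img"],cv2.COLOR_BGR2HSV); V=h[...,2]
W={"50":(12,14,11.5,(180,293)),"100":(18.5,12,11.5,(258,285)),"200":(25,13,11.5,(261,208)),"500":(32,20,14,(184,211))}
for k,(R,th,H,p) in W.items():
    r=np.zeros_like(V); cv2.circle(r,p,{"50":22,"100":25,"200":29,"500":34}[k],255,-1)
    y=((h[...,0]>17)&(h[...,0]<33)&(h[...,1]>150)&(V>60)).astype(np.uint8)*255&r
    cy=max(cv2.findContours(y,cv2.RETR_EXTERNAL,cv2.CHAIN_APPROX_NONE)[0],key=cv2.contourArea)
    ring=(((V<120)|((h[...,1]<70)&(V>70))).astype(np.uint8)*255&r)|y
    ring=cv2.morphologyEx(ring,cv2.MORPH_OPEN,np.ones((3,3)))
    co=max(cv2.findContours(ring,cv2.RETR_EXTERNAL,cv2.CHAIN_APPROX_NONE)[0],key=cv2.contourArea)
    ey=cv2.fitEllipse(cv2.convexHull(cy)); eo=cv2.fitEllipse(cv2.convexHull(co))
    a=onplane(dt,[ey[0]],7+th)[0]; b=onplane(dt,[eo[0]],H*0.8)[0]
    print(k,"disc",a[:2].round(1),np.round(ey[1],1),"case",b[:2].round(1),np.round(eo[1],1),"offset",(a-b)[:2].round(1))
a=cv2.imread("pics/top0.png"); c=dt["img"]
print("bottle diff",cv2.absdiff(a[160:200,400:440],c[160:200,400:440]).mean(),cv2.matchTemplate(c[150:215,390:450],a[162:198,405:436],cv2.TM_SQDIFF_NORMED).argmin(),"expect row12,col15 ->",12*(60-31+1)+15)
s=arm.read_state(); print(s["clock"],s["position"].round(1),s["contact_force"].round(2))
E
```

```text
50 disc [409.5 368.6] [13.3 14.9] case [410.2 367. ] [29.7 31.1] offset [-0.7  1.6]
100 disc [421.9 242.5] [20.9 22.6] case [422.1 239.3] [36.3 37.5] offset [-0.2  3.3]
200 disc [548.9 238.4] [28.8 30.3] case [549.4 235.6] [43.3 45. ] offset [-0.5  2.8]
500 disc [545.4 367.1] [38.6 40.1] case [548.3 363.7] [52.  71.3] offset [-2.9  3.4]
bottle diff 6.634791666666667 375 expect row12,col15 -> 375
44.4 [546.5 367.8 155.9] [ 0.28 -0.19 -0.08]
```

```bash
python3 - <<'E'
from bench import arm
print(arm.job_done())
s=arm.read_state(); print(s["clock"],s["position"].round(1),s["contact_force"].round(2))
E
```

```text
the job is handed in; nothing more can be done
None
the job is handed in; nothing more can be done
```

I moved the 50, 100, 200 and 500 g discs in that order from the pan into their own cases and handed the job in at about 44 s. The interface gave no verdict.

**What the last checks showed**
- **Seating:** in both views, all four disc outlines lay within about 2 px of where a flat, seated disc should appear. The 500 read about 3 px short at its lower edge in the side view, probably because the rim hides it.
- **Pan:** no brass was left on it in either view.
- **Bottle:** it had not moved in the top view.
- **Contact:** each disc met its recess floor at the expected height, with 3–11 N. At the end the gripper was open about 150 mm above the bench and touching nothing.

**What disagreed or was left unchecked**
- **Case positions in y:** the two cameras differed by about 5 mm, so I aimed between them. In the final top view the discs sit 1.6–3.4 mm towards +y in their cases, inside the 5 mm play, while the side views looked centred.
- **500 g offset:** the final case outline for this one was spoiled by the gripper in the picture, so its 2.9 mm x offset is unreliable.
- **Finger width:** the reading while gripping was 2–4 mm below the true disc diameters.
- **Last pictures:** I hit the limit on viewing pictures just before gripping the 500, so its grasp, its placing and the final check used numbers only.

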